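# Load the card incubator and close it up

## Task

Take every blue-topped cassette out of the drawer and lay it flat in an empty recess of the incubator, one to a recess, leaving the red cassette in its recess and the yellow one in the drawer. When all are in, close the incubator's lid fully, then swing the red clamp all the way down onto it, and then press the green start button and let it come up again. Also leave the drawer fully shut, and do not knock the bottle and the pen that are between the drawer unit and the incubator.

Things in the scene. Friction and masses are not known exactly. Their poses are not given: they have to be found in the camera images.
- incubator: cream bench incubator, fixed. Origin at table height under its chamber's centre; x away from its console, z up. Chamber x -85 to 95, y -103 to 103 mm, walls 6 mm, rim 72 mm up; metal floor 38 mm up with six recesses 70 (x) x 44 (y) x 8 mm deep, floors 30 mm up, centres at x -40, 40 and y -58, 0, 58 mm. Console ledge 45 mm high at x -91 to -141 mm
- lid (a joint): clear smoked lid with cream edges, 192 x 218 x 8 mm, hinged on the incubator's far rim (hinge line along its y, 101 mm in x and 76 mm up from the incubator origin, at the lid's mid thickness); stiff, stays where it is left; 0 = shut, about 1.6 rad = upright as at the start, stop at 1.8
- lid_edge (a point): middle of the lid's free edge on its outer face, 192 mm from the hinge line (a teal finger tab 70 mm wide reaches 17 mm farther)
- clamp (a joint): red clamp bar 78 mm long, 16 mm wide, 12 mm thick, pivoted on a post at the incubator's +y side (axis along the incubator's x, 117 mm in y and 92 mm up from the incubator origin, at mid thickness of the bar); 0 = down, lying across the lid's edge; about 1.6 rad = upright; at the start it leans outward (1.7 to 2.15 rad); stays where it is left
- clamp_tip (a point): middle of the bar's free end on its outer face (its top face when down), 78 mm from the pivot
- start (a joint): round green start button, 26 mm across, spring return; travel in m, 0 = up, 0.006 = fully pressed, 5 N; a press counts beyond 0.004
- start_top (a point): centre of the start button's top face, on the console 114 mm in -x and 60 mm in +y from the incubator origin; pressed straight down
- drawer (a joint): drawer of the grey unit: how far it is pulled out towards the robot, m; 0 = shut, 0.195 at the start; slides with slight friction
- drawer_in (a point): centre of the drawer's compartment floor, 14 mm above the table; x points into the unit, z up; moves with the drawer. Six compartments 70 (x) x 44 (y) x 8 mm deep, centres at x -40, 40 and y -58, 0, 58 mm; front panel 222 mm wide, 74 mm high, outer face at x = -97 mm
- drawer_handle (a point): middle of the drawer's steel bar handle, 100 mm long along y, 45 mm above the table, 35 mm in front of the panel
- unit: grey low drawer unit, does not move, 220 x 226 x 80 mm with a blue folder on top; origin under its centre, its open front faces -x (110 mm from the origin)
- blue0: white plastic test cassette, a block 60 (x) x 30 (y) x 26 (z) mm, about 45 g, with a blue top; origin at the centre of its underside, z up through the top; its long side is x; a patient cassette, at the start in the drawer; may be absent
- blue1: white plastic test cassette, a block 60 (x) x 30 (y) x 26 (z) mm, about 45 g, with a blue top; origin at the centre of its underside, z up through the top; its long side is x; a patient cassette, at the start in the drawer; may be absent
- blue2: white plastic test cassette, a block 60 (x) x 30 (y) x 26 (z) mm, about 45 g, with a blue top; origin at the centre of its underside, z up through the top; its long side is x; a patient cassette, at the start in the drawer; may be absent
- blue3: white plastic test cassette, a block 60 (x) x 30 (y) x 26 (z) mm, about 45 g, with a blue top; origin at the centre of its underside, z up through the top; its long side is x; a patient cassette, at the start in the drawer; may be absent
- blue4: white plastic test cassette, a block 60 (x) x 30 (y) x 26 (z) mm, about 45 g, with a blue top; origin at the centre of its underside, z up through the top; its long side is x; a patient cassette, at the start in the drawer; may be absent
- red0: white plastic test cassette, a block 60 (x) x 30 (y) x 26 (z) mm, about 45 g, with a red top; origin at the centre of its underside, z up through the top; its long side is x; the control cassette already in an incubator recess; stays there; only one of the reds is present
- red1: white plastic test cassette, a block 60 (x) x 30 (y) x 26 (z) mm, about 45 g, with a red top; origin at the centre of its underside, z up through the top; its long side is x; the control cassette already in an incubator recess; stays there; only one of the reds is present
- red2: white plastic test cassette, a block 60 (x) x 30 (y) x 26 (z) mm, about 45 g, with a red top; origin at the centre of its underside, z up through the top; its long side is x; the control cassette already in an incubator recess; stays there; only one of the reds is present
- yellow: white plastic test cassette, a block 60 (x) x 30 (y) x 26 (z) mm, about 45 g, with a yellow top; origin at the centre of its underside, z up through the top; its long side is x; belongs to another test and stays in the drawer
- reagent: amber bottle 42 mm wide, 100 mm high, bystander, origin under its centre
- marker: black marker pen lying on the bench along x, 125 mm long, 16 mm thick, bystander
There are look-alikes about, which are no part of the job. Leave any pink look-alike of the red0 alone.

How it is judged:
By the outcome, as a careful person would: the job done as asked, in the order asked, and still so for the second after the job is handed in, with the robot touching nothing.
Of blue0, blue1, blue2, blue3, blue4 only 3 to 5 are there at a start; the rules pass over those that are not, and their reading is None.
Of red0, red1, red2 only 1 to 1 are there at a start; the rules pass over those that are not, and their reading is None.
At some moment in a run one of blue0, blue1, blue2, blue3, blue4 may be knocked a few centimetres aside while the robot is not near it.
Once in a run the grip may slacken for a moment while it holds something.
It also fails if it takes over 210 s, if anything falls off the work surface, if the arm or the gripper's body presses on something with over 40 N, if the wrist force passes 120 N, or if a joint passes its speed limit or range.

## Robot

A 6-joint arm with a two-finger parallel gripper is mounted at the origin on the work surface. World frame = base frame: x ahead of the robot, y to its left, z up, the work surface at z = 0. Lengths are in m, angles in rad, forces in N, time in s.
With the tool pointing down it reaches from about 0.275 to 0.725 m from the base axis. Payload 15.9 kg.
Tool frame: the origin (TCP) lies at the very end of the fingers, on their centre line; the grasp point (between the pads) lies 19 mm behind it (r.grip_depth is the distance from the TCP to the grasp point, in m); z points along the fingers, y is the line along which they close (so a half turn about z gives the same grasp; the last joint's range is limited). The gripper opens to 85 mm and grips with 20 to 120 N. Pads are 22 mm wide; open, the fingers measure 114 mm over their backs; the gripper's body (76 mm by 85 mm) begins 54 mm behind the grasp point. The pads swing forward as they close: fully open they stand 13 mm farther back than shut.
Start: joints at [-1.2, 0.213, -0.034, 1.323, 0, 1.571], TCP at [0.181, -0.466, 0.231] pointing down, gripper open.
Joint ranges: [-2.98, 2.98], [-0.74, 1.72], [-1.14, 1.35], [-2.1, 2.04], [-1.57, 1.44], [-3.14, 3.14]. Speed limits (rad/s): [1.89, 1.89, 2.39, 2.57, 3.14, 3.14].

## Interface

Orientations are given as a unit quaternion [x, y, z, w].
In Python, from cell import r gives the robot as it stands.
- The arm moves only by the tool arm_command, never from a script. Its argument "steps" is one flat list of numbers, 7 for each row, row after row: the turn, a rotation vector about the world's x, y, z in units of 180 degrees (1.0 is 180 degrees), then the shift along the world's x, y, z in units of 300 mm (1.0 is 300 mm), then the opening, from 0 (shut) to 1 (fully open). In form: [wx, wy, wz, dx, dy, dz, gripper, wx, wy, wz, dx, dy, dz, gripper, ...]. A call has 1 to 5 rows; each row is the pose to reach, as a shift and turn from the pose commanded when the call began, turning the shorter way round; what a row does not reach only later rows make up. A row lasts 1/10 s, in which the tool goes at most 50 mm and 8.59 degrees, less where a joint would pass 70% of its speed; a pose out of reach is approached as far as the arm can. A call with a number of a shift or a turn outside -1 to 1 is refused whole. A call with a gripper value outside its range is refused whole. The fingers move at their own pace and stop on an object; "force" is the grip in N (left out, the last holds). Time passes only in rows, so rows that repeat a pose let the fingers close. It gives the time, the measured TCP pose, the force, the opening and the grip force at its end, in the units of the state.
- r.observe(): the state, without advancing time (a new reading comes with each control period).
- r.grab_frame(name): name is "scene" or "top"; returns a dict with "frame" (400x640x3 uint8, red, green, blue), "range_z" (400x640 float32, m along the optical axis (not along the pixel's ray), 0 where there is no reading), "fx", "fy", "cx", "cy" (pixels), "k1" (the pictures are not rectified: a ray, as slopes to the right and down, at radius r is drawn at 1 + k1 r^2 times it, then the intrinsics apply), "pose" (4x4, takes a point from camera to world coordinates). Camera axes: x right, y down, z forward; pixel columns grow to the right and rows downward; lengths in m; the calibration is good to about 2 mm. A picture is of the moment at which its call begins.
- r.sign_off(): hands the job in; it is judged then, once.
The state is a dict: "t": time; "qpos": joint angles; "joint_velocities": joint speeds; "joint_torque": joint torques, N m; "tool_pos": TCP position; "tool_rot": TCP orientation; "ft_force": force on the tool from outside, world axes, zero at the start; "ft_torque": the same for the moment, N m; "opening": finger opening in m; "gripper_force": force on a finger pad.
Only numpy, scipy, OpenCV 4.12 (cv2) and the standard library are available. Lean on these libraries where they do the work, as an engineer would, in place of code of your own. Each camera call takes 0.05 s, during which the arm holds its last target. There are 200 camera calls.

## Working session

There is one attempt and no reset: what is moved stays moved. The work goes in short steps, Python scripts to look and compute and a tool call to move; the robot and the scene stay as the last step left them, time stands still between calls to the robot, and variables do not carry over. Pictures are saved under pics/ and viewed, at most 14 in all, crops included, and the job is handed in when it is done.

Besides the shell and the picture viewer there is one more tool, called after "Call:" as name(argument=value, ...) on one line, values as JSON. arm_command: Moves the arm, as the interface text tells. Shifts and turns lie within -1 to 1; 1 stands for 300 mm of shift or 180 degrees of turn. Its arguments: {"type":"object","properties":{"steps":{"type":"array"},"force":{"type":"number"}},"required":["steps"]}

```bash
ls; mkdir -p pics
cat > h.py <<'E'
import numpy as np, cv2
from cell import r
def grab(n):
    f=r.grab_frame(n); return f
def cloud(f):
    h,w=f["range_z"].shape
    u,v=np.meshgrid(np.arange(w,dtype=float),np.arange(h,dtype=float))
    K=np.array([[f["fx"],0,f["cx"]],[0,f["fy"],f["cy"]],[0,0,1.]])
    p=cv2.undistortPoints(np.stack([u.ravel(),v.ravel()],1)[:,None],K,np.array([f["k1"],0,0,0.]))[:,0]
    z=f["range_z"].ravel().astype(float)
    P=np.c_[p*z[:,None],z]
    P=P@f["pose"][:3,:3].T+f["pose"][:3,3]
    P[z==0]=np.nan
    return P.reshape(h,w,3)
def save(f,name): cv2.imwrite("pics/"+name+".png",f["frame"][:,:,::-1])
E
python3 - <<'E'
from h import *
for n in("scene","top"):
    f=grab(n); save(f,n+"0"); print(n,f["k1"],f["fx"],np.round(f["pose"],3).tolist())
    np.savez(n+"0.npz",P=cloud(f),I=f["frame"])
s=r.observe(); print(s)
E
```

```text
pics
scene -0.012325236793004487 373.05272549813407 [[0.579, 0.675, -0.457, 0.985], [0.815, -0.49, 0.309, -0.244], [-0.015, -0.552, -0.834, 0.835], [0.0, 0.0, 0.0, 1.0]]
top -0.017959169053677875 389.6729453009625 [[-0.002, -0.988, 0.155, 0.44], [-1.0, 0.003, 0.008, 0.026], [-0.009, -0.155, -0.988, 1.023], [0.0, 0.0, 0.0, 1.0]]
{'t': 0.1, 'qpos': array([-1.20001606e+00,  2.13303080e-01, -3.49407621e-02,  1.32349835e+00,
        6.29384077e-06,  1.57077759e+00]), 'joint_velocities': array([ 0.00030938, -0.00144858,  0.00204297,  0.00082857,  0.00047235,
       -0.00032479]), 'joint_torque': array([-3.65687854e-03, -6.87249684e+01,  4.87803411e+01,  1.23107256e-02,
       -4.27881532e-04,  1.09536828e-06]), 'tool_pos': array([ 0.18107092, -0.46575852,  0.23088964]), 'tool_rot': array([ 9.82862575e-01,  1.84339183e-01, -8.40784762e-05, -4.65410384e-04]), 'ft_force': array([-0.65906332, -0.1095533 ,  0.56219468]), 'ft_torque': array([-0.01793098,  0.0135315 , -0.01667704]), 'gripper_force': 0.0, 'opening': 0.08528656341903389}
```

View pics/scene0.png

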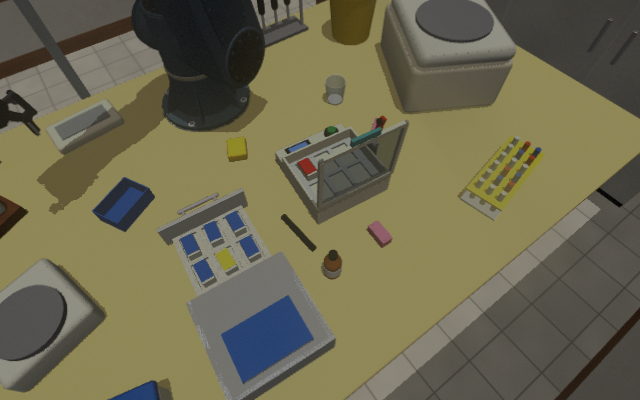

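View pics/top0.png

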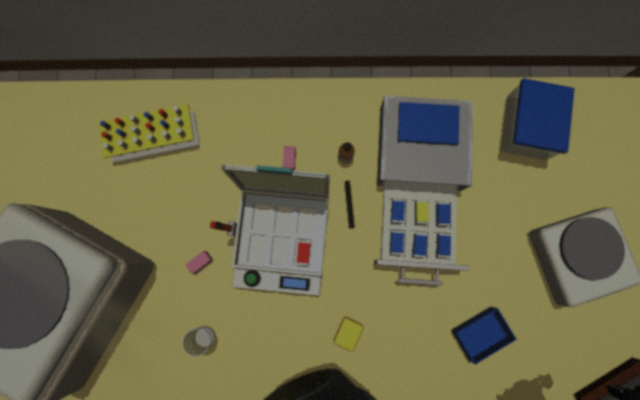

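The scene picture shows five blue cassettes and one yellow in the open drawer (yellow at top px 423,213), and the red one in the incubator's near right recess (303,252). The lid is upright, the clamp leans outward (220,226) and the button is at (252,279). The bottle is at (346,152) and the pen at (350,204).

```bash
cat > m.py <<'E'
from h import *
def rect(pts):
    (c,s,a)=cv2.minAreaRect((pts[:,:2]*1000).astype(np.float32)); return np.round(c,1),np.round(s,1),round(a,1)
def blobs(P,I,mask,minn=25):
    n,l,st,ce=cv2.connectedComponentsWithStats(mask.astype(np.uint8),connectivity=4)
    for i in range(1,n):
        m=l==i
        if m.sum()<minn: continue
        p=P[m]; p=p[np.isfinite(p[:,0])]
        if len(p)<10: continue
        yield np.round(ce[i]),int(m.sum()),np.round(np.median(p,0)*1000,1),np.round(p.mean(0)*1000,1),rect(p)
def colors(I):
    h,s,v=cv2.split(cv2.cvtColor(I,cv2.COLOR_RGB2HSV)); 
    return dict(blue=(h>105)&(h<125)&(s>150)&(v>60),red=((h<8)|(h>174))&(s>150)&(v>90),yellow=(h>22)&(h<32)&(s>180),green=(h>45)&(h<85)&(s>100),teal=(h>80)&(h<100)&(s>120))
E
python3 - <<'E'
from m import *
for n in("top","scene"):
    d=np.load(n+"0.npz");P,I=d["P"],d["I"]
    roi=(P[...,0]>.2)&(P[...,0]<.75)&(abs(P[...,1])<.38)&(P[...,2]>.012)
    for k,m in colors(I).items():
        for b in blobs(P,I,m&roi): print(n,k,*b)
    # rim of incubator
    for nm,y0,y1,z0,z1 in(("rim",-.02,.3,.066,.078),("panel",-.36,-.07,.068,.084),("pen/bottle",-.08,.03,.008,.12)):
        m=(P[...,2]>z0)&(P[...,2]<z1)&(P[...,1]>y0)&(P[...,1]<y1)&(P[...,0]>.2)&(P[...,0]<.75)
        for b in blobs(P,I,m,20): print(n,nm,*b)
E
```

```text
top blue [432. 139.] 380 [ 742.1 -239.8   92.3] [ 741.3 -235.8   92.4] (array([ 740.1, -227.3]), array([144.7,  20.8]), 89.5)
top blue [398. 210.] 160 [ 568.3 -155.6   40.7] [ 568.6 -155.4   40.7] (array([ 569.7, -155.2]), array([23.6, 42.1]), 88.3)
top blue [443. 213.] 169 [ 561.8 -271.3   40.8] [ 561.5 -271.4   40.7] (array([ 561.8, -271.5]), array([26.8, 41.4]), 88.8)
top blue [397. 242.] 165 [ 488.7 -150.6   40.6] [ 488.5 -150.2   40.6] (array([ 488.8, -150.2]), array([23.1, 40.7]), 88.3)
top blue [420. 245.] 178 [ 481.1 -208.9   40.6] [ 481.8 -208.8   40.6] (array([ 482. , -208.7]), array([27.6, 42.4]), 85.2)
top blue [444. 245.] 174 [ 480.8 -268.6   40.8] [ 481.2 -268.5   40.8] (array([ 481. , -268.4]), array([26.8, 41.4]), 85.9)
top blue [471. 333.] 138 [ 275.7 -317.3   43.6] [ 269.6 -323.6   43.3] (array([ 273.8, -324.7]), array([ 61.3, 126.6]), 64.5)
top red [303. 252.] 188 [464.   83.3  56.5] [463.4  83.   56.6] (array([463.3,  83. ]), array([25.5, 44.6]), 84.5)
top green [251. 278.] 94 [401.5 208.5  65.9] [401.1 209.2  65.3] (array([401.4, 209.9]), array([24., 27.]), 1.8)

[... 1977 characters left out ...]
3.7 -208.6   73.9] (array([ 432.7, -205. ]), array([222.2,  15.1]), 85.7)
scene panel [242. 299.] 5267 [ 686.7 -233.2   80.8] [ 686.4 -230.    80.7] (array([ 694.3, -223.2]), array([227.2, 124.7]), 86.4)
scene pen/bottle [237. 148.] 429 [273.4 -27.8  28.3] [271.2 -27.8  26.4] (array([265.9, -26.6]), array([55.1, 71.7]), 65.2)
scene pen/bottle [313. 206.] 287 [578.8  26.   51.8] [574.6  26.   53.6] (array([564.7,  27.4]), array([ 8. , 82.4]), 87.4)
scene pen/bottle [298. 232.] 288 [595.  -33.7  15.3] [593.4 -33.5  15. ] (array([590.7, -32.9]), array([124.9,  15.8]), 5.2)
scene pen/bottle [332. 265.] 434 [730.3 -31.5  66.3] [729.3 -30.6  63. ] (array([724.9, -27.1]), array([42.1, 34.9]), 51.8)
```

Run:
```python
from m import *
d=np.load("top0.npz");P,I=d["P"],d["I"]
roi=(P[...,0]>.4)&(P[...,0]<.62)&(P[...,1]>.02)&(P[...,1]<.26)
for b in blobs(P,I,roi&(P[...,2]<.0345)&(P[...,2]>.02),30): print("recess",*b)
roi=(P[...,0]>.44)&(P[...,0]<.62)&(P[...,1]>-.32)&(P[...,1]<-.11)
for b in blobs(P,I,roi&(P[...,2]>.037)&(P[...,2]<.05),30): print("tops",*b)
for b in blobs(P,I,roi&(P[...,2]<.018),10): print("pocket",*b)
roi=(P[...,0]>.56)&(P[...,0]<.72)&(P[...,1]>-.0)&(P[...,1]<.26)
for b in blobs(P,I,roi&(P[...,2]>.08)): print("lid",*b)
roi=(P[...,0]>.44)&(P[...,0]<.6)&(P[...,1]>.24)&(P[...,1]<.36)&(P[...,2]>.02)
for b in blobs(P,I,roi,10): print("clamp",*b)
for z0,z1 in((.02,.055),(.08,.1),(.1,.13),(.13,.2)):
    q=P[roi&(P[...,2]>z0)&(P[...,2]<z1)]; print(z0,len(q),np.round(q.mean(0),4) if len(q) else "",np.round(q.max(0),3) if len(q) else "")
```

```text
recess [261. 217.] 460 [554.3 194.6  29.9] [555.2 194.7  29.9] (array([554.5, 195. ]), array([43.3, 73.5]), 84.6)
recess [283. 219.] 469 [548.9 136.8  30. ] [549.3 136.5  29.9] (array([548.9, 135.4]), array([46.5, 70.2]), 84.7)
recess [306. 221.] 468 [543.5  77.9  30. ] [543.9  78.5  30.1] (array([543.7,  77.5]), array([45.8, 70.1]), 84.2)
recess [257. 248.] 479 [474.9 202.1  29.8] [475.2 202.4  29.8] (array([474.8, 200.9]), array([45.8, 70.3]), 84.2)
recess [279. 250.] 485 [469.7 145.4  29.9] [469.2 144.7  29.9] (array([468.3, 145.6]), array([45.8, 72.5]), 85.5)
recess [302. 252.] 179 [464.5  89.7  29.8] [463.6  86.9  29.8] (array([462.6,  85.2]), array([46.2, 72.2]), 84.1)
tops [398. 210.] 273 [ 569.5 -155.5   40.6] [ 569.  -155.5   40.7] (array([ 568.8, -156.2]), array([30.7, 59.8]), 87.4)
tops [422. 212.] 288 [ 564.6 -216.5   40.5] [ 565.6 -216.8   40.7] (array([ 565.9, -217.2]), array([31.6, 59.9]), 88.1)
tops [443. 213.] 279 [ 561.7 -271.7   40.6] [ 561.  -271.7   40.6] (array([ 560.6, -271.7]), array([30.4, 59.2]), 88.8)
tops [397. 242.] 273 [ 488.7 -150.6   40.5] [ 488.  -150
[... 1514 characters left out ...]
0.1]), array([42.2, 69.6]), 88.5)
pocket [436. 248.] 132 [ 470.5 -253.1   14.5] [ 474.4 -256.7   14.5] (array([ 479.3, -264.3]), array([74.5, 40.5]), 4.9)
lid [278. 180.] 2502 [612.7 128.  211. ] [612.5 128.4 201.8] (array([614.3, 129.7]), array([218.1,  19.9]), 84.7)
clamp [232. 234.] 573 [515.1 246.8  73.2] [506.7 251.   88.1] (array([514.6, 262.1]), array([ 43.9, 144.6]), 89.9)
clamp [203. 257.] 119 [452.4 340.5  26. ] [452.  341.1  25.9] (array([455. , 340.7]), array([25.2, 37.7]), 0.0)
0.02 246 [0.4696 0.2906 0.0341] [0.549 0.36  0.055]
0.08 74 [0.5204 0.2504 0.0947] [0.537 0.263 0.1  ]
0.1 64 [0.5195 0.2555 0.1118] [0.536 0.265 0.129]
0.13 109 [0.5212 0.2692 0.1572] [0.53  0.284 0.17 ]
```

Call:
arm_command(steps=[0,0,-0.04,0.1,0.1,-0.03,0.5,0,0,-0.08,0.2,0.2,-0.06,0.5,0,0,-0.12,0.3,0.3,-0.1,0.5,0,0,-0.141,0.4,0.4,-0.15,0.5,0,0,-0.141,0.5,0.5,-0.2,0.5], force=40)

```text
t: 0.6
tool_pos: [0.332, -0.3146, 0.1707]
tool_rot: [0.999, -0.038, 0.0, 0.0]
ft_force: [1.3, -0.7, 0.1]
opening: 0.0426
gripper_force: 0.0
```

Run:
```python
from m import *
s=r.observe(); print(np.round(s["qpos"],3),np.round(s["tool_pos"],4),s["tool_rot"].round(4),s["opening"],s["ft_force"].round(2))
```

```text
[-0.758  0.147 -0.27   1.154  0.     2.458] [ 0.332  -0.3146  0.1707] [ 0.9993 -0.0375  0.      0.    ] 0.04264961189267883 [ 1.31 -0.74  0.1 ]
```

Call:
arm_command(steps=[0,0,0.047,0.03,0.03,-0.01,0.5,0,0,0.094,0.06,0.06,-0.02,0.5,0,0,0.141,0.09,0.09,-0.03,0.5,0,0,0.188,0.12,0.12,-0.04,0.5,0,0,0.235,0.13,0.137,-0.042,0.5])

```text
t: 1.1
tool_pos: [0.3705, -0.2741, 0.1581]
tool_rot: [0.944, 0.33, -0.0, -0.0]
ft_force: [-0.4, -0.1, 0.7]
opening: 0.0425
gripper_force: 0.0
```

Call:
arm_command(steps=[0,0,0.047,0.03,0.03,-0.01,0.5,0,0,0.094,0.06,0.06,-0.02,0.5,0,0,0.141,0.09,0.09,-0.03,0.5,0,0,0.188,0.12,0.12,-0.04,0.5,0,0,0.235,0.13,0.137,-0.042,0.5])

```text
t: 1.6
tool_pos: [0.4095, -0.233, 0.1455]
tool_rot: [0.761, 0.648, -0.0, -0.0]
ft_force: [-0.2, -0.3, 0.1]
opening: 0.043
gripper_force: 0.0
```

Call:
arm_command(steps=[0,0,0.047,0.03,0.03,-0.01,0.5,0,0,0.094,0.06,0.06,-0.02,0.5,0,0,0.141,0.09,0.09,-0.03,0.5,0,0,0.188,0.12,0.12,-0.04,0.5,0,0,0.235,0.13,0.137,-0.042,0.5])

```text
t: 2.1
tool_pos: [0.4485, -0.192, 0.1329]
tool_rot: [0.476, 0.879, 0.0, -0.0]
ft_force: [-0.4, -0.2, 0.1]
opening: 0.0426
gripper_force: 0.0
```

Call:
arm_command(steps=[0,0,0.047,0.03,0.03,-0.01,0.5,0,0,0.094,0.06,0.06,-0.02,0.5,0,0,0.141,0.09,0.09,-0.03,0.5,0,0,0.188,0.12,0.12,-0.04,0.5,0,0,0.235,0.131,0.136,-0.042,0.5])

```text
t: 2.6
tool_pos: [0.4877, -0.1512, 0.1202]
tool_rot: [0.127, 0.992, 0.0, -0.0]
ft_force: [-0.2, -0.9, 1.0]
opening: 0.0429
gripper_force: 0.0
```

Call:
arm_command(steps=[0,0,0.04,0,0,0,0.5,0,0,0.064,0,0,0,0.5,0,0,0.064,0,0,0,0.5])

```text
t: 2.9
tool_pos: [0.4873, -0.1518, 0.1206]
tool_rot: [0.029, 1.0, 0.0, -0.0]
ft_force: [-0.5, 0.5, -0.4]
opening: 0.0431
gripper_force: 0.0
```

```bash
cat > st.py <<'E'
from m import *
s=r.observe(); q=s["tool_rot"]; print(round(s["t"],2),np.round(s["qpos"],3),np.round(s["tool_pos"]*1000,1),"yaw",round(np.degrees(2*np.arctan2(q[1],q[0])),2),q.round(4),round(s["opening"],4),s["gripper_force"],s["ft_force"].round(2))
E
python3 st.py
```

```text
2.9 [-0.302  0.282 -0.229  1.061 -0.    -0.244] [ 487.3 -151.8  120.6] yaw 176.66 [ 2.910e-02  9.996e-01  1.000e-04 -3.000e-04] 0.0431 0.0 [-0.49  0.5  -0.37]
```

Call:
arm_command(steps=[0,0,0,0.003,0.004,-0.14,0.5,0,0,0,0.003,0.004,-0.24,0.5,0,0,0,0.003,0.004,-0.3,0.5,0,0,0,0.003,0.004,-0.325,0.5,0,0,0,0.003,0.004,-0.325,0.5])

```text
t: 3.4
tool_pos: [0.4878, -0.1506, 0.0228]
tool_rot: [0.031, 1.0, 0.0, -0.001]
ft_force: [0.1, -1.0, 0.2]
opening: 0.0428
gripper_force: 0.0
```

Call:
arm_command(steps=[0,0,0,0,0,0,0.2,0,0,0,0,0,0,0.2,0,0,0,0,0,0,0.2,0,0,0,0,0,0,0.2], force=40)

```text
t: 3.8
tool_pos: [0.4891, -0.1509, 0.0244]
tool_rot: [0.03, 1.0, -0.0, 0.001]
ft_force: [-0.6, 0.4, 7.9]
opening: 0.029
gripper_force: 40.4
```

```bash
python3 st.py
```

```text
3.8 [-0.299  0.372 -0.37   0.827 -0.    -0.24 ] [ 489.1 -150.9   24.4] yaw 176.57 [ 2.990e-02  9.996e-01 -2.000e-04  9.000e-04] 0.029 40.365920662879944 [-0.63  0.4   7.92]
```

Call:
arm_command(steps=[0,0,0,0,0,0.06,0.2,0,0,0,0,0,0.18,0.2,0,0,0,0,0,0.3,0.2,0,0,0,0,0,0.37,0.2])

```text
t: 4.2
tool_pos: [0.4892, -0.151, 0.1375]
tool_rot: [0.03, 1.0, -0.0, 0.002]
ft_force: [0.8, -1.0, -0.9]
opening: 0.029
gripper_force: 39.6
```

Call:
arm_command(steps=[0,0,0,0.02,0.1,0,0.2,0,0,0,0.05,0.25,0,0.2,0,0,0,0.08,0.4,0,0.2,0,0,0,0.11,0.55,0,0.2,0,0,0,0.14,0.7,0,0.2])

```text
t: 4.7
tool_pos: [0.5306, 0.0611, 0.135]
tool_rot: [0.03, 1.0, 0.0, 0.0]
ft_force: [1.2, -0.1, -0.7]
opening: 0.0293
gripper_force: 39.7
```

Call:
arm_command(steps=[0,0,-0.011,0.02,0.14,0,0.2,0,0,-0.011,0.04,0.28,0,0.2,0,0,-0.011,0.06,0.38,0,0.2,0,0,-0.011,0.077,0.45,0,0.2,0,0,-0.011,0.077,0.45,0,0.2])

```text
t: 5.2
tool_pos: [0.5537, 0.1968, 0.1345]
tool_rot: [0.046, 0.999, 0.0, 0.0]
ft_force: [-0.4, -0.8, -0.3]
opening: 0.0291
gripper_force: 39.7
```

```bash
python3 st.py
python3 - <<'E'
from m import *
f=grab("scene"); save(f,"s1")
E
```

```text
5.2 [0.341 0.425 0.014 1.159 0.    0.433] [553.7 196.8 134.5] yaw 174.75 [4.58e-02 9.99e-01 3.00e-04 2.00e-04] 0.0291 39.69297230243683 [-0.44 -0.84 -0.28]
```

View pics/s1.png

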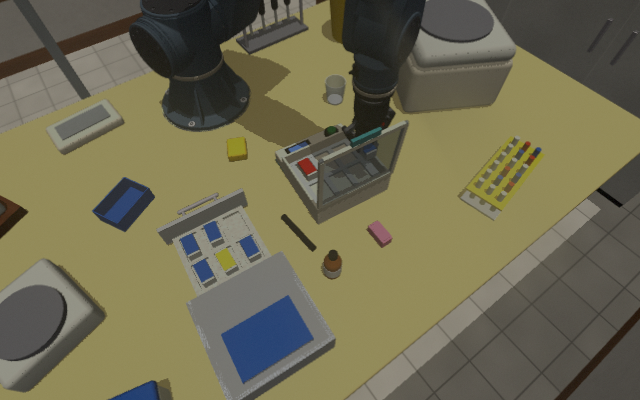

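Blue cassette is held over the incubator's far left recess (370,148) and the drawer pocket at (235,228) is empty.

Call:
arm_command(steps=[0,0,0,0.001,-0.003,-0.1,0.2,0,0,0,0.001,-0.003,-0.2,0.2,0,0,0,0.001,-0.003,-0.27,0.2,0,0,0,0.001,-0.003,-0.306,0.2,0,0,0,0.001,-0.003,-0.306,0.2])

```text
t: 5.75
tool_pos: [0.5532, 0.1925, 0.042]
tool_rot: [0.047, 0.999, -0.0, -0.001]
ft_force: [-0.0, -0.2, -1.0]
opening: 0.0288
gripper_force: 40.1
```

Call:
arm_command(steps=[0,0,0,0,0,0,0.45,0,0,0,0,0,0,0.45,0,0,0,0,0,0,0.45,0,0,0,0,0,0.15,0.5,0,0,0,0,0,0.3,0.5])

```text
t: 6.25
tool_pos: [0.5529, 0.1931, 0.1335]
tool_rot: [0.047, 0.999, -0.0, -0.001]
ft_force: [1.5, 0.7, 0.8]
opening: 0.0427
gripper_force: 0.0
```

```bash
python3 st.py
```

```text
6.25 [ 0.336  0.424  0.01   1.158 -0.     0.43 ] [552.9 193.1 133.5] yaw 174.61 [ 4.700e-02  9.989e-01 -4.000e-04 -9.000e-04] 0.0427 0.0 [1.55 0.75 0.78]
```

Call:
arm_command(steps=[0,0,0,-0.02,-0.1,0,0.5,0,0,0,-0.05,-0.25,0,0.5,0,0,0,-0.08,-0.4,0,0.5,0,0,0,-0.11,-0.55,0,0.5,0,0,0,-0.12,-0.7,0,0.5])

```text
t: 6.75
tool_pos: [0.5171, -0.0181, 0.1334]
tool_rot: [0.047, 0.999, 0.0, 0.0]
ft_force: [1.5, -1.0, 0.3]
opening: 0.0426
gripper_force: 0.0
```

```bash
cat > look.py <<'E'
from m import *
import sys
f=grab("top");P,I=cloud(f),f["frame"]
if len(sys.argv)>1: save(f,sys.argv[1])
Rz=(P[...,0]>.38)&(P[...,0]<.66)
D=Rz&(P[...,1]>-.36)&(P[...,1]<-.07)
N=Rz&(P[...,1]>.0)&(P[...,1]<.36)
for k,m in colors(I).items():
    if k in("blue","red","yellow"):
        for nm,R in(("drawer",D),("inc",N)):
            for b in blobs(P,I,m&R&(P[...,2]<.09)&(P[...,2]>.005),20): print(k,nm,*b)
for b in blobs(P,I,D&(P[...,2]>.037)&(P[...,2]<.055)&(P[...,0]>.445)&(P[...,0]<.61),60): print("top",*b)
for b in blobs(P,I,N&(P[...,2]>.05)&(P[...,2]<.062)&(P[...,0]>.43)&(P[...,0]<.59)&(P[...,1]>.04)&(P[...,1]<.235),60): print("itop",*b)
E
python3 look.py; python3 st.py
```

```text
blue drawer [443. 213.] 188 [ 561.5 -271.    40.8] [ 561.6 -271.    40.8] (array([ 561.6, -271.1]), array([28.7, 43.4]), 83.3)
blue drawer [444. 245.] 189 [ 480.9 -268.1   40.9] [ 481.2 -268.    40.8] (array([ 481.5, -267.9]), array([28.2, 42.8]), 84.6)
blue inc [260. 216.] 170 [553.4 191.4  56.5] [552.7 191.2  56.7] (array([552.8, 191.4]), array([25.2, 43.4]), 83.8)
red inc [302. 253.] 154 [461.6  85.8  56.4] [462.4  85.4  56.4] (array([464.1,  85.8]), array([19.9, 44.1]), 90.0)
top [444. 213.] 281 [ 561.4 -271.9   40.5] [ 560.9 -271.9   40.6] (array([ 561. , -271.5]), array([30.2, 60. ]), 86.6)
top [444. 245.] 301 [ 480.8 -268.8   40.6] [ 480.7 -269.    40.6] (array([ 480.9, -269.3]), array([32. , 59.7]), 84.4)
itop [259. 216.] 292 [553.3 193.1  56.5] [552.7 192.8  56.5] (array([553.1, 193. ]), array([30.9, 59.9]), 83.9)
itop [301. 253.] 247 [461.6  88.2  56.3] [462.1  87.3  56.3] (array([463.2,  87.5]), array([25.5, 60.7]), 87.9)
6.8 [-0.044  0.286 -0.189  1.094 -0.002  0.053] [516.9 -23.7 133.4] yaw 174.43 [ 4.860e-02  9.988e-01 -1.200e-03  5.000e-04] 0.0427 0.0 [ 0.6  -7.2  -0.26]
```

Call:
arm_command(steps=[0,0,0,-0.03,-0.12,0,0.5,0,0,0,-0.06,-0.28,-0.02,0.5,0,0,0,-0.09,-0.44,-0.04,0.5,0,0,0,-0.119,-0.59,-0.04,0.5,0,0,0,-0.119,-0.639,-0.04,0.5])

```text
t: 7.3
tool_pos: [0.4811, -0.2118, 0.1211]
tool_rot: [0.049, 0.999, -0.0, 0.0]
ft_force: [-0.0, 0.2, 0.7]
opening: 0.0423
gripper_force: 0.0
```

Call:
arm_command(steps=[0,0,0,0,0,0,0.5,0,0,0,0,0,0,0.5])

```text
t: 7.5
tool_pos: [0.4824, -0.2078, 0.1209]
tool_rot: [0.047, 0.999, 0.0, 0.0]
ft_force: [1.1, 0.4, 0.4]
opening: 0.0426
gripper_force: 0.0
```

```bash
python3 look.py; python3 st.py
```

```text
blue drawer [398. 211.] 159 [ 567.  -156.    40.7] [ 568.2 -155.4   40.8] (array([ 568.5, -155.4]), array([24. , 43.7]), 87.8)
blue drawer [443. 210.] 119 [ 569.2 -270.7   40.9] [ 569.3 -270.8   40.9] (array([ 566.9, -271.8]), array([29. , 31.9]), 86.6)
blue drawer [420. 250.] 48 [ 468.6 -206.2   40.6] [ 468.5 -207.1   40.5] (array([ 468.2, -205.7]), array([25.7, 14.3]), 67.7)
blue inc [260. 216.] 165 [553.4 191.5  56.6] [552.9 191.1  56.4] (array([552.9, 190.6]), array([25.5, 43. ]), 86.2)
red inc [303. 252.] 189 [463.9  83.4  56.7] [463.2  83.   56.6] (array([463.2,  82.8]), array([25. , 44.3]), 84.8)
top [398. 210.] 276 [ 569.7 -155.7   40.6] [ 569.7 -155.4   40.7] (array([ 569. , -155.9]), array([30.9, 59.9]), 86.6)
top [422. 212.] 290 [ 564.4 -217.1   40.6] [ 565.6 -217.    40.6] (array([ 566. , -217.2]), array([31.3, 59.5]), 89.8)
top [443. 209.] 162 [ 574.1 -270.8   40.8] [ 572.8 -270.8   40.8] (array([ 568.3, -271.5]), array([29.9, 46.3]), 85.7)
top [419. 251.] 125 [ 463.7 -205.6   40.4] [ 465.2 -205.8   40.5] (array([ 467. , -206.9]), array([30.6, 30. ]), 81.6)
itop [260. 216.] 293 [553.2 193.3  56.2] [552.5 192.8  56.1] (array([552.9, 193.3]), array([30.6, 59.9]), 84.9)
itop [303. 253.] 307 [463.9  83.7  56.4] [462.8  84.3  56.3] (array([463.1,  84.4]), array([30.6, 60. ]), 85.4)
7.55 [-0.406  0.31  -0.19   1.071  0.    -0.313] [ 482.4 -207.3  120.8] yaw 174.65 [4.670e-02 9.989e-01 1.000e-04 1.000e-04] 0.0427 0.0 [-0.43 -0.21 -0.09]
```

Call:
arm_command(steps=[0,0,0,-0.001,-0.003,-0.14,0.5,0,0,0,-0.001,-0.003,-0.24,0.5,0,0,0,-0.001,-0.003,-0.3,0.5,0,0,0,-0.001,-0.003,-0.321,0.5,0,0,0,-0.001,-0.003,-0.321,0.5])

```text
t: 8.05
tool_pos: [0.4818, -0.2081, 0.0241]
tool_rot: [0.046, 0.999, 0.0, -0.0]
ft_force: [-0.4, 0.3, 0.8]
opening: 0.043
gripper_force: 0.0
```

Call:
arm_command(steps=[0,0,0,0,0,0,0.2,0,0,0,0,0,0,0.2,0,0,0,0,0,0,0.2,0,0,0,0,0,0,0.2], force=40)

```text
t: 8.45
tool_pos: [0.4827, -0.2093, 0.0255]
tool_rot: [0.047, 0.999, -0.0, 0.001]
ft_force: [0.6, 2.4, 8.3]
opening: 0.0291
gripper_force: 40.1
```

Call:
arm_command(steps=[0,0,0,0,0,0.06,0.2,0,0,0,0,0,0.18,0.2,0,0,0,0,0,0.3,0.2,0,0,0,0,0,0.37,0.2])

```text
t: 8.85
tool_pos: [0.4827, -0.2096, 0.1387]
tool_rot: [0.047, 0.999, -0.001, 0.002]
ft_force: [1.3, 0.4, -1.3]
opening: 0.0285
gripper_force: 39.3
```

Call:
arm_command(steps=[0,0,0,0.02,0.1,0,0.2,0,0,0,0.05,0.25,0,0.2,0,0,0,0.08,0.4,0,0.2,0,0,0,0.11,0.55,0,0.2,0,0,0,0.14,0.7,0,0.2])

```text
t: 9.35
tool_pos: [0.5241, 0.0026, 0.1361]
tool_rot: [0.047, 0.999, -0.0, 0.001]
ft_force: [1.1, -0.4, -0.4]
opening: 0.029
gripper_force: 39.4
```

Call:
arm_command(steps=[0,0,0,0.02,0.14,0,0.2,0,0,0,0.04,0.28,0,0.2,0,0,0,0.06,0.38,0,0.2,0,0,0,0.084,0.448,0,0.2,0,0,0,0.084,0.448,0,0.2])

```text
t: 9.85
tool_pos: [0.5496, 0.1377, 0.1357]
tool_rot: [0.046, 0.999, 0.0, 0.0]
ft_force: [-0.7, 0.8, -0.6]
opening: 0.0288
gripper_force: 39.4
```

```bash
python3 look.py; python3 st.py
```

```text
blue drawer [398. 211.] 156 [ 567.3 -155.8   40.7] [ 568.3 -155.5   40.6] (array([ 569.5, -155.3]), array([23.7, 41.5]), 86.6)
blue drawer [443. 213.] 165 [ 561.5 -271.4   40.6] [ 561.  -271.6   40.8] (array([ 561.5, -271.6]), array([24.7, 41.8]), 87.2)
blue drawer [444. 245.] 173 [ 480.9 -268.5   40.6] [ 481.4 -268.4   40.7] (array([ 480.8, -269.4]), array([27.5, 40.5]), 88.3)
red inc [307. 247.] 38 [476.3  73.6  57. ] [475.4  74.2  56.6] (array([472.6,  74.9]), array([12.5, 22.1]), 89.7)
top [398. 210.] 277 [ 569.4 -155.8   40.7] [ 569.2 -155.6   40.6] (array([ 569.2, -155.6]), array([31.1, 60.4]), 85.7)
top [422. 211.] 290 [ 565.7 -217.    40.6] [ 565.8 -217.    40.6] (array([ 565.9, -217.2]), array([31.7, 59.7]), 89.1)
top [444. 213.] 279 [ 561.5 -271.7   40.5] [ 560.7 -271.8   40.6] (array([ 560.9, -271.7]), array([30. , 60.3]), 87.1)
top [444. 245.] 303 [ 480.8 -269.4   40.6] [ 480.7 -269.2   40.7] (array([ 481.2, -268.9]), array([31.7, 60. ]), 87.2)
itop [307. 246.] 69 [481.1  73.6  56.3] [479.1  74.8  56.2] (array([474. ,  77.3]), array([34.5, 17.3]), 0.3)
9.9 [ 0.243  0.381 -0.049  1.14  -0.     0.335] [549.2 136.2 135.6] yaw 174.71 [4.610e-02 9.989e-01 1.000e-04 3.000e-04] 0.029 39.41387951374054 [-0.72  0.51 -0.9 ]
```

Call:
arm_command(steps=[0,0,0,0,0,-0.1,0.2,0,0,0,0,0,-0.2,0.2,0,0,0,0,0,-0.27,0.2,0,0,0,0,0,-0.312,0.2,0,0,0,0,0,-0.312,0.2])

```text
t: 10.4
tool_pos: [0.5485, 0.1342, 0.041]
tool_rot: [0.048, 0.999, -0.0, -0.0]
ft_force: [-0.9, -0.6, -1.2]
opening: 0.029
gripper_force: 41.1
```

Call:
arm_command(steps=[0,0,0,0,0,0,0.45,0,0,0,0,0,0,0.45,0,0,0,0,0,0,0.45,0,0,0,0,0,0.15,0.45,0,0,0,0,0,0.3,0.5])

```text
t: 10.9
tool_pos: [0.548, 0.1349, 0.1324]
tool_rot: [0.047, 0.999, -0.0, -0.001]
ft_force: [0.8, 0.4, 0.2]
opening: 0.0426
gripper_force: 0.0
```

Call:
arm_command(steps=[0,0,0,0.0,-0.1,0,0.5,0,0,0,0,-0.25,0,0.5,0,0,0,0.01,-0.4,0,0.5,0,0,0,0.02,-0.55,0,0.5,0,0,0,0.02,-0.7,0,0.5])

```text
t: 11.4
tool_pos: [0.5551, -0.0766, 0.1322]
tool_rot: [0.047, 0.999, -0.0, 0.001]
ft_force: [1.5, 0.6, -0.1]
opening: 0.0426
gripper_force: 0.0
```

Call:
arm_command(steps=[0,0,0,0.0,-0.15,0,0.5,0,0,0,0.01,-0.3,0,0.5,0,0,0,0.02,-0.45,-0.02,0.5,0,0,0,0.02,-0.6,-0.04,0.5,0,0,0,0.02,-0.659,-0.04,0.5])

```text
t: 11.9
tool_pos: [0.5602, -0.2761, 0.119]
tool_rot: [0.048, 0.999, -0.0, -0.0]
ft_force: [0.4, 0.8, -0.2]
opening: 0.0429
gripper_force: 0.0
```

Call:
arm_command(steps=[0,0,0.01,0,0,0,0.5,0,0,0.01,0,0,0,0.5])

```text
t: 12.1
tool_pos: [0.5609, -0.2728, 0.1199]
tool_rot: [0.031, 1.0, 0.0, 0.0]
ft_force: [0.2, -0.5, 0.5]
opening: 0.0428
gripper_force: 0.0
```

```bash
python3 look.py; python3 st.py
```

```text
blue drawer [398. 210.] 160 [ 568.2 -155.7   40.8] [ 568.6 -155.4   41. ] (array([ 569.6, -155.2]), array([24. , 42.4]), 86.9)
blue drawer [443. 216.] 90 [ 555.2 -270.3   41.1] [ 554.6 -271.1   41.1] (array([ 555.2, -270.4]), array([25.1, 28.1]), 89.8)
blue drawer [444. 245.] 133 [ 480.8 -269.7   41. ] [ 481.2 -269.6   40.7] (array([ 481.1, -269.6]), array([22.6, 40.7]), 86.5)
blue inc [260. 216.] 165 [553.3 191.6  56.3] [552.7 191.4  56.3] (array([553.1, 191.6]), array([24.7, 42.6]), 85.0)
blue inc [283. 218.] 166 [548.  133.7  56.8] [547.3 133.3  56.7] (array([547.5, 133. ]), array([24.1, 43. ]), 84.4)
red inc [303. 252.] 188 [461.6  83.4  56.2] [463.1  82.9  56.4] (array([462.9,  82.9]), array([25.2, 45. ]), 84.5)
top [398. 210.] 273 [ 569.5 -155.7   40.5] [ 569.4 -155.5   40.8] (array([ 569.4, -155.6]), array([31.2, 60.5]), 85.0)
top [422. 211.] 288 [ 566.5 -216.8   40.6] [ 565.8 -217.    40.7] (array([ 566. , -217.2]), array([30.9, 59.3]), 89.4)
top [443. 218.] 169 [ 548.7 -270.3   41. ] [ 548.7 -270.8   41. ] (array([ 549.8, -271. ]), array([29.2, 37.9]), 87.1)
top [444. 245.] 294 [ 480.8 -269.5   40.7] [ 481.  -269.4   40.7] (array([ 481.2, -269.2]), array([31.5, 60.2]), 86.9)
itop [259. 216.] 293 [553.3 193.3  56.1] [552.7 192.9  56.1] (array([553.1, 193.4]), array([31., 60.]), 84.9)
itop [283. 219.] 288 [545.9 135.2  56.5] [546.9 135.1  56.4] (array([547.5, 135. ]), array([30.8, 60.1]), 83.7)
itop [303. 253.] 305 [461.6  83.6  56.1] [462.8  84.3  56.2] (array([463.1,  84.4]), array([30.6, 60. ]), 85.4)
12.15 [-0.452  0.507  0.104  1.168  0.    -0.389] [ 561.  -272.3  120. ] yaw 176.38 [3.160e-02 9.995e-01 0.000e+00 1.000e-04] 0.0425 0.0 [0.38 0.76 0.16]
```

Call:
arm_command(steps=[0,0,0,0,0.002,-0.14,0.45,0,0,0,0,0.002,-0.24,0.45,0,0,0,0,0.002,-0.3,0.45,0,0,0,0,0.002,-0.319,0.45,0,0,0,0,0.002,-0.319,0.45])

```text
t: 12.65
tool_pos: [0.5609, -0.2712, 0.024]
tool_rot: [0.031, 1.0, 0.0, -0.0]
ft_force: [-0.1, -0.4, -0.1]
opening: 0.0385
gripper_force: 0.0
```

Call:
arm_command(steps=[0,0,0,0,0,0,0.2,0,0,0,0,0,0,0.2,0,0,0,0,0,0,0.2,0,0,0,0,0,0,0.2], force=40)

```text
t: 13.05
tool_pos: [0.5617, -0.2722, 0.0253]
tool_rot: [0.031, 1.0, -0.0, 0.001]
ft_force: [-0.8, 2.0, 8.2]
opening: 0.029
gripper_force: 40.4
```

Call:
arm_command(steps=[0,0,0,0,0,0.06,0.2,0,0,0,0,0,0.18,0.2,0,0,0,0,0,0.3,0.2,0,0,0,0,0,0.37,0.2])

```text
t: 13.45
tool_pos: [0.5618, -0.2724, 0.1385]
tool_rot: [0.031, 1.0, -0.001, 0.002]
ft_force: [0.4, -0.5, -0.0]
opening: 0.0292
gripper_force: 39.5
```

Call:
arm_command(steps=[0,0,0,0,0.1,0,0.2,0,0,0,-0.01,0.25,0,0.2,0,0,0,-0.02,0.4,0,0.2,0,0,0,-0.03,0.55,0,0.2,0,0,0,-0.03,0.7,0,0.2])

```text
t: 13.95
tool_pos: [0.5516, -0.0604, 0.1357]
tool_rot: [0.032, 0.999, -0.0, 0.0]
ft_force: [2.3, 0.2, -0.3]
opening: 0.0293
gripper_force: 45.7
```

Call:
arm_command(steps=[0,0,-0.01,-0.01,0.14,0,0.2,0,0,-0.01,-0.02,0.28,0,0.2,0,0,-0.01,-0.029,0.39,0,0.2,0,0,-0.01,-0.029,0.465,0,0.2,0,0,-0.01,-0.029,0.465,0,0.2])

```text
t: 14.45
tool_pos: [0.5433, 0.0801, 0.1355]
tool_rot: [0.046, 0.999, 0.0, 0.0]
ft_force: [-0.4, -0.5, -0.6]
opening: 0.0285
gripper_force: 45.8
```

```bash
python3 look.py; python3 st.py
```

```text
blue drawer [398. 210.] 159 [ 569.3 -156.    40.9] [ 568.6 -155.4   41. ] (array([ 569.4, -155.4]), array([23.9, 41.5]), 88.2)
blue drawer [444. 245.] 168 [ 480.9 -268.2   40.9] [ 481.3 -268.2   40.8] (array([ 481.5, -268.7]), array([26.3, 42.3]), 85.7)
top [398. 210.] 281 [ 569.4 -156.    40.6] [ 569.1 -155.6   40.6] (array([ 569. , -156.5]), array([31.1, 59.4]), 87.6)
top [422. 211.] 292 [ 564.7 -217.    40.6] [ 565.8 -216.9   40.6] (array([ 565.9, -217. ]), array([31.4, 59.4]), 89.8)
top [444. 245.] 295 [ 480.8 -269.3   40.6] [ 481.  -269.3   40.6] (array([ 481.3, -269.1]), array([32.1, 59.9]), 87.2)
14.5 [ 0.144  0.347 -0.098  1.124 -0.     0.236] [543.4  78.7 135.4] yaw 174.72 [4.600e-02 9.989e-01 1.000e-04 3.000e-04] 0.0288 45.77260673046112 [-0.25 -0.25 -0.84]
```

Run:
```python
from m import *
f=grab("scene"); c=f["frame"][90:230,240:420,::-1]; cv2.imwrite("pics/s2.png",cv2.resize(c,None,fx=4,fy=4,interpolation=cv2.INTER_CUBIC))
```

```text
(no output)
```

View pics/s2.png

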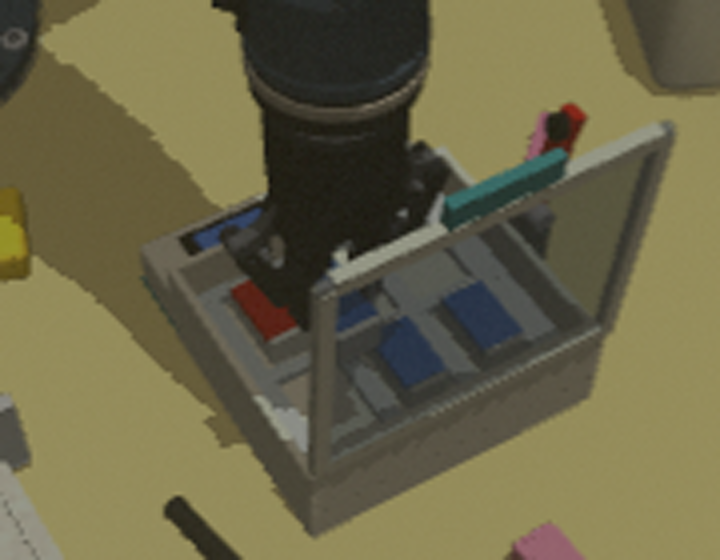

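The held cassette is visible at crop (355,310) between the fingers, with two placed ones beside it. Lowering gently.

Call:
arm_command(steps=[0,0,0,0,-0.002,-0.1,0.2,0,0,0,0,-0.002,-0.2,0.2,0,0,0,0,-0.002,-0.25,0.2,0,0,0,0,-0.002,-0.28,0.2,0,0,0,0,-0.002,-0.28,0.2])

```text
t: 15.05
tool_pos: [0.5429, 0.0761, 0.0504]
tool_rot: [0.048, 0.999, -0.0, -0.001]
ft_force: [-0.7, -1.0, -0.1]
opening: 0.0286
gripper_force: 45.8
```

Call:
arm_command(steps=[0,0,0,0,0,-0.01,0.2,0,0,0,0,0,-0.02,0.2,0,0,0,0,0,-0.03,0.2,0,0,0,0,0,-0.03,0.2])

```text
t: 15.45
tool_pos: [0.5433, 0.077, 0.0419]
tool_rot: [0.047, 0.999, 0.0, -0.0]
ft_force: [0.3, -0.3, -0.3]
opening: 0.0287
gripper_force: 45.8
```

Call:
arm_command(steps=[0,0,0,0,0,0,0.45,0,0,0,0,0,0,0.45,0,0,0,0,0,0,0.45,0,0,0,0,0,0.15,0.45,0,0,0,0,0,0.3,0.45])

```text
t: 15.95
tool_pos: [0.5422, 0.0769, 0.1324]
tool_rot: [0.047, 0.999, -0.0, -0.001]
ft_force: [2.1, -0.7, -0.1]
opening: 0.0383
gripper_force: 0.0
```

Call:
arm_command(steps=[0,0,0,-0.02,-0.1,0,0.45,0,0,0,-0.05,-0.25,0,0.45,0,0,0,-0.08,-0.4,0,0.45,0,0,0,-0.1,-0.5,0,0.45,0,0,0,-0.12,-0.6,0,0.45])

```text
t: 16.45
tool_pos: [0.5068, -0.1045, 0.1322]
tool_rot: [0.047, 0.999, -0.0, 0.0]
ft_force: [0.9, -0.5, 0.2]
opening: 0.0382
gripper_force: 0.0
```

Call:
arm_command(steps=[0,0,0,-0.02,-0.12,0,0.45,0,0,0,-0.05,-0.27,0,0.45,0,0,0,-0.087,-0.42,-0.02,0.45,0,0,0,-0.087,-0.557,-0.04,0.45,0,0,0,-0.087,-0.557,-0.04,0.45])

```text
t: 16.95
tool_pos: [0.4803, -0.2741, 0.1193]
tool_rot: [0.049, 0.999, -0.0, -0.0]
ft_force: [0.1, 1.2, -0.4]
opening: 0.0383
gripper_force: 0.0
```

Call:
arm_command(steps=[0,0,0.01,0,0,0,0.45,0,0,0.01,0,0,0,0.45])

```text
t: 17.15
tool_pos: [0.4811, -0.27, 0.12]
tool_rot: [0.031, 1.0, 0.0, -0.0]
ft_force: [0.6, 0.6, -0.2]
opening: 0.0382
gripper_force: 0.0
```

```bash
python3 look.py; python3 st.py
```

```text
blue drawer [398. 210.] 158 [ 568.4 -156.    40.6] [ 568.9 -155.7   40.5] (array([ 569.7, -155.3]), array([23.6, 41.5]), 87.6)
blue drawer [443. 250.] 24 [ 468.5 -265.    40.1] [ 468.7 -265.9   40.2] (array([ 469.6, -266.8]), array([21. , 12.4]), 89.5)
blue inc [260. 216.] 169 [553.3 191.3  56.7] [552.9 191.4  56.6] (array([552.3, 191.7]), array([25.1, 43.1]), 85.4)
blue inc [283. 218.] 169 [548.2 133.3  56.6] [547.6 132.9  56.5] (array([548. , 133.1]), array([23.9, 43.6]), 83.3)
blue inc [306. 220.] 160 [543.2  76.3  56.5] [543.3  76.   56.6] (array([542.6,  76. ]), array([23.3, 43.1]), 86.7)
red inc [303. 253.] 188 [461.6  83.3  56.4] [462.8  82.8  56.4] (array([462.9,  82.8]), array([25.6, 44.2]), 83.6)
top [398. 210.] 273 [ 569.5 -156.    40.4] [ 569.1 -155.7   40.5] (array([ 569.4, -155.5]), array([30.6, 60.2]), 85.2)
top [422. 211.] 280 [ 566.7 -217.2   40.6] [ 566.4 -217.3   40.7] (array([ 566. , -217.3]), array([31.6, 59.2]), 89.1)
top [444. 252.] 133 [ 463.5 -267.7   40.5] [ 464.6 -267.6   40.5] (array([ 465.2, -267.4]), array([32.9, 27.1]), 81.6)
itop [260. 216.] 292 [553.2 192.5  56.4] [552.6 192.8  56.4] (array([553. , 193.1]), array([30.9, 59.9]), 85.5)
itop [283. 219.] 291 [546.2 134.3  56.3] [546.8 135.   56.2] (array([547.5, 135.1]), array([30.4, 60.2]), 82.7)
itop [306. 220.] 293 [542.9  76.6  56.3] [542.   77.3  56.3] (array([542.5,  77.3]), array([30.5, 59.4]), 86.3)
itop [303. 253.] 304 [462.8  83.6  56.3] [462.8  84.4  56.3] (array([463.1,  84.4]), array([30.5, 60. ]), 85.5)
17.2 [-0.511  0.363 -0.117  1.091  0.    -0.448] [ 481.2 -269.7  120.1] yaw 176.39 [0.0315 0.9995 0.     0.    ] 0.0389 0.0 [-0.2  -0.46 -0.15]
```

Call:
arm_command(steps=[0,0,0,0,0.001,-0.14,0.5,0,0,0,0,0.001,-0.24,0.5,0,0,0,0,0.001,-0.3,0.5,0,0,0,0,0.001,-0.319,0.5,0,0,0,0,0.001,-0.319,0.5])

```text
t: 17.7
tool_pos: [0.4811, -0.2693, 0.0242]
tool_rot: [0.031, 1.0, 0.0, -0.0]
ft_force: [0.1, 0.3, 0.8]
opening: 0.0429
gripper_force: 0.0
```

Call:
arm_command(steps=[0,0,0,0,0,0,0.2,0,0,0,0,0,0,0.2,0,0,0,0,0,0,0.2,0,0,0,0,0,0,0.2], force=40)

```text
t: 18.1
tool_pos: [0.4821, -0.2702, 0.0256]
tool_rot: [0.031, 1.0, -0.0, 0.001]
ft_force: [-0.7, 0.8, 7.4]
opening: 0.029
gripper_force: 40.3
```

Call:
arm_command(steps=[0,0,0,0,0,0.06,0.2,0,0,0,0,0,0.18,0.2,0,0,0,0,0,0.3,0.2,0,0,0,0,0,0.37,0.2])

```text
t: 18.5
tool_pos: [0.4821, -0.2703, 0.1388]
tool_rot: [0.031, 1.0, -0.001, 0.002]
ft_force: [0.1, 0.1, -0.2]
opening: 0.0293
gripper_force: 39.6
```

Call:
arm_command(steps=[0,0,0,0,0.1,0,0.2,0,0,0,0,0.25,0,0.2,0,0,0,0,0.4,0,0.2,0,0,0,0,0.55,0,0.2,0,0,0,0,0.7,0,0.2])

```text
t: 19.0
tool_pos: [0.4811, -0.0582, 0.1361]
tool_rot: [0.032, 0.999, -0.0, 0.001]
ft_force: [1.6, 0.7, -0.4]
opening: 0.0285
gripper_force: 39.6
```

Call:
arm_command(steps=[0,0,-0.01,0,0.15,0,0.2,0,0,-0.01,0,0.3,0,0.2,0,0,-0.01,-0.01,0.45,0,0.2,0,0,-0.01,-0.01,0.6,0,0.2,0,0,-0.01,-0.01,0.7,0,0.2])

```text
t: 19.5
tool_pos: [0.478, 0.1529, 0.1361]
tool_rot: [0.046, 0.999, 0.0, 0.001]
ft_force: [0.0, -0.6, -1.3]
opening: 0.0291
gripper_force: 39.6
```

Call:
arm_command(steps=[0,0,0,-0.005,0.1,0,0.2,0,0,0,-0.011,0.168,0,0.2,0,0,0,-0.011,0.168,0,0.2,0,0,0,-0.011,0.168,0,0.2])

```text
t: 19.9
tool_pos: [0.4749, 0.2007, 0.1357]
tool_rot: [0.047, 0.999, 0.0, 0.0]
ft_force: [-0.1, 0.0, -0.3]
opening: 0.0287
gripper_force: 39.6
```

```bash
python3 look.py; python3 st.py
```

```text
blue drawer [398. 210.] 159 [ 569.2 -155.9   40.8] [ 568.8 -155.6   40.9] (array([ 569.1, -155.8]), array([24.3, 42.2]), 83.8)
blue inc [260. 216.] 179 [551.4 191.2  56.5] [552.7 190.9  56.4] (array([552.9, 191. ]), array([25.7, 44.5]), 84.6)
blue inc [283. 218.] 174 [548.4 133.6  56.2] [547.5 133.   56.4] (array([547.4, 132.8]), array([25.9, 43.8]), 85.9)
blue inc [306. 220.] 161 [543.2  76.4  56.6] [543.6  75.9  56.6] (array([543.5,  76. ]), array([23.5, 41.6]), 86.2)
red inc [303. 252.] 191 [461.6  83.3  56.6] [463.   82.9  56.7] (array([462.9,  82.7]), array([25.4, 44.9]), 84.1)
top [398. 210.] 280 [ 569.4 -155.9   40.8] [ 569.  -155.5   40.8] (array([ 569.4, -155.9]), array([31.4, 60.4]), 85.5)
top [422. 211.] 286 [ 565.6 -216.7   40.6] [ 565.8 -216.8   40.6] (array([ 566. , -217.2]), array([32. , 59.4]), 89.6)
itop [260. 216.] 291 [551.4 192.2  56.5] [552.5 192.8  56.3] (array([553.1, 193.3]), array([30.9, 60.1]), 84.1)
itop [283. 219.] 292 [546.1 134.3  56.2] [546.9 135.   56.2] (array([547.4, 135.1]), array([30.7, 60.2]), 83.0)
itop [306. 221.] 295 [540.8  76.6  56.5] [541.9  77.5  56.4] (array([542.2,  77.5]), array([30.6, 58.9]), 86.0)
itop [303. 253.] 307 [463.9  83.6  56.4] [462.8  84.3  56.4] (array([463.1,  84.3]), array([30.4, 60.1]), 85.4)
19.95 [ 0.399  0.281 -0.19   1.099 -0.     0.493] [475.  200.2 135.7] yaw 174.6 [ 4.710e-02  9.989e-01 -0.000e+00  2.000e-04] 0.0291 39.61933135986328 [ 0.04 -0.66 -0.73]
```

Call:
arm_command(steps=[0,0,0,0,0.002,-0.1,0.2,0,0,0,0,0.002,-0.2,0.2,0,0,0,0,0.002,-0.27,0.2,0,0,0,0,0.002,-0.312,0.2,0,0,0,0,0.002,-0.312,0.2])

```text
t: 20.45
tool_pos: [0.4746, 0.1999, 0.0408]
tool_rot: [0.048, 0.999, -0.0, -0.001]
ft_force: [0.4, 0.1, 0.8]
opening: 0.0289
gripper_force: 42.5
```

Call:
arm_command(steps=[0,0,0,0,0,0,0.45,0,0,0,0,0,0,0.45,0,0,0,0,0,0,0.45,0,0,0,0,0,0.15,0.45,0,0,0,0,0,0.3,0.45])

```text
t: 20.95
tool_pos: [0.4739, 0.2006, 0.1324]
tool_rot: [0.047, 0.999, -0.001, -0.001]
ft_force: [1.1, 0.9, 0.6]
opening: 0.0383
gripper_force: 0.0
```

Call:
arm_command(steps=[0,0,0,0.02,-0.1,0,0.45,0,0,0,0.05,-0.25,0,0.45,0,0,0,0.08,-0.4,0,0.45,0,0,0,0.12,-0.5,0,0.45,0,0,0,0.15,-0.6,0,0.45])

```text
t: 21.45
tool_pos: [0.5204, 0.0194, 0.1321]
tool_rot: [0.047, 0.999, 0.0, 0.0]
ft_force: [-0.2, -0.4, -0.8]
opening: 0.0386
gripper_force: 0.0
```

Call:
arm_command(steps=[0,0,0,0.04,-0.12,0,0.45,0,0,0,0.08,-0.25,0,0.45,0,0,0,0.12,-0.39,-0.02,0.45,0,0,0,0.163,-0.53,-0.04,0.45,0,0,0,0.165,-0.591,-0.04,0.45])

```text
t: 21.95
tool_pos: [0.5697, -0.1594, 0.1189]
tool_rot: [0.048, 0.999, -0.0, -0.0]
ft_force: [-1.1, -0.0, 0.2]
opening: 0.0387
gripper_force: 0.0
```

Call:
arm_command(steps=[0,0,0.005,0,0,0,0.45,0,0,0.005,0,0,0,0.45])

```text
t: 22.15
tool_pos: [0.5692, -0.1559, 0.1199]
tool_rot: [0.039, 0.999, 0.0, -0.0]
ft_force: [-0.4, -0.3, 0.1]
opening: 0.0387
gripper_force: 0.0
```

```bash
python3 look.py; python3 st.py
```

```text
blue drawer [398. 213.] 93 [ 564.1 -156.1   40.6] [ 562.7 -155.9   40.6] (array([ 562. , -156.2]), array([25.9, 26.4]), 89.6)
blue inc [260. 216.] 167 [553.4 191.5  56.5] [552.9 191.2  56.5] (array([552.6, 191. ]), array([25.2, 43.1]), 86.1)
blue inc [283. 218.] 167 [548.3 133.5  56.5] [547.6 133.1  56.7] (array([547.7, 133. ]), array([24.1, 43.3]), 84.4)
blue inc [306. 220.] 157 [543.2  76.3  56.7] [543.7  76.   56.7] (array([543.2,  75.1]), array([40.6, 22.6]), 0.2)
blue inc [257. 248.] 170 [474.  197.7  56.3] [473.2 198.2  56.4] (array([473.2, 198.4]), array([24.7, 42.4]), 83.8)
red inc [303. 252.] 188 [462.8  83.3  56.6] [463.1  83.   56.6] (array([463.2,  82.9]), array([25.2, 44.4]), 84.5)
top [398. 215.] 165 [ 556.9 -155.5   40.6] [ 557.1 -154.8   40.7] (array([ 557.7, -154.8]), array([30.1, 36.8]), 85.0)
itop [259. 216.] 291 [553.3 193.1  56.4] [552.7 192.9  56.4] (array([552.8, 193.2]), array([30.7, 60. ]), 84.5)
itop [283. 219.] 294 [546.  134.2  56.4] [546.9 134.9  56.4] (array([547.4, 135.2]), array([31.2, 60.1]), 83.6)
itop [306. 221.] 292 [541.1  76.6  56.5] [541.8  77.5  56.5] (array([542.1,  77.6]), array([30.5, 58.7]), 86.1)
itop [256. 248.] 306 [474.  200.   56.2] [473.5 200.1  56.2] (array([473.6, 200.5]), array([31.2, 60. ]), 83.6)
itop [303. 253.] 307 [463.9  83.6  56.4] [462.8  84.3  56.4] (array([463.2,  84.4]), array([30.5, 60.2]), 85.6)
22.2 [-0.267  0.439 -0.003  1.129  0.    -0.189] [ 569.2 -155.4  120. ] yaw 175.53 [3.900e-02 9.992e-01 1.000e-04 1.000e-04] 0.0386 0.0 [-0.34  0.6   0.14]
```

Call:
arm_command(steps=[0,0,0,0,-0.001,-0.14,0.45,0,0,0,0,-0.001,-0.24,0.45,0,0,0,0,-0.001,-0.3,0.45,0,0,0,0,-0.001,-0.319,0.45,0,0,0,0,-0.001,-0.319,0.45])

```text
t: 22.7
tool_pos: [0.5692, -0.1554, 0.024]
tool_rot: [0.039, 0.999, 0.0, -0.0]
ft_force: [-0.0, -0.2, 1.1]
opening: 0.0386
gripper_force: 0.0
```

Call:
arm_command(steps=[0,0,0,0,0,0,0.2,0,0,0,0,0,0,0.2,0,0,0,0,0,0,0.2,0,0,0,0,0,0,0.2], force=40)

```text
t: 23.1
tool_pos: [0.5702, -0.1564, 0.0252]
tool_rot: [0.039, 0.999, -0.0, 0.001]
ft_force: [-0.1, 2.2, 7.0]
opening: 0.0289
gripper_force: 40.8
```

Call:
arm_command(steps=[0,0,0,0,0,0.06,0.2,0,0,0,0,0,0.18,0.2,0,0,0,0,0,0.3,0.2,0,0,0,0,0,0.37,0.2])

```text
t: 23.5
tool_pos: [0.5703, -0.1567, 0.1385]
tool_rot: [0.039, 0.999, -0.0, 0.002]
ft_force: [1.0, 0.1, -1.2]
opening: 0.0288
gripper_force: 39.8
```

Call:
arm_command(steps=[0,0,0,-0.03,0.1,0,0.2,0,0,0,-0.07,0.22,0,0.2,0,0,0,-0.11,0.34,0,0.2,0,0,0,-0.15,0.46,0,0.2,0,0,0,-0.19,0.56,0,0.2])

```text
t: 24.0
tool_pos: [0.5119, 0.0132, 0.1356]
tool_rot: [0.039, 0.999, 0.0, 0.0]
ft_force: [1.4, 0.9, -0.1]
opening: 0.0293
gripper_force: 39.9
```

Call:
arm_command(steps=[0,0,-0.005,-0.04,0.12,0,0.2,0,0,-0.005,-0.09,0.24,0,0.2,0,0,-0.005,-0.144,0.36,0,0.2,0,0,-0.005,-0.144,0.437,0,0.2,0,0,-0.005,-0.144,0.437,0,0.2])

```text
t: 24.5
tool_pos: [0.469, 0.1452, 0.1357]
tool_rot: [0.046, 0.999, 0.0, 0.001]
ft_force: [-0.7, 0.1, -1.3]
opening: 0.0291
gripper_force: 39.8
```

```bash
python3 look.py; python3 st.py
```

```text
blue inc [284. 218.] 169 [548.5 131.8  56.6] [548.3 132.6  56.7] (array([547.4, 134. ]), array([26.6, 43.9]), 83.5)
blue inc [306. 220.] 165 [543.2  76.4  56.6] [543.1  76.   56.7] (array([542.4,  76.1]), array([23.5, 43. ]), 86.0)
red inc [304. 253.] 169 [461.6  81.   56.3] [462.6  81.4  56.4] (array([463.1,  81.9]), array([24.8, 44.6]), 81.6)
top [422. 211.] 290 [ 566.7 -217.2   40.9] [ 566.3 -217.    40.7] (array([ 566.2, -217.3]), array([31.6, 59.4]), 88.6)
itop [284. 217.] 241 [551.1 131.7  56.5] [550.  132.5  56.5] (array([546.3, 134. ]), array([60.7, 30.6]), 0.4)
itop [306. 220.] 294 [542.   76.5  56.4] [542.   77.4  56.4] (array([542.5,  77.6]), array([30.5, 59.1]), 86.4)
itop [303. 253.] 269 [461.5  83.2  56.3] [461.8  82.8  56.3] (array([463.1,  84.4]), array([30.9, 60. ]), 85.5)
24.55 [ 0.297  0.233 -0.255  1.082 -0.     0.389] [469.2 143.8 135.5] yaw 174.73 [4.600e-02 9.989e-01 1.000e-04 5.000e-04] 0.0291 39.83325004577637 [-0.23 -0.38 -0.76]
```

Call:
arm_command(steps=[0,0,0,0,0,-0.1,0.2,0,0,0,0,0,-0.2,0.2,0,0,0,0,0,-0.27,0.2,0,0,0,0,0,-0.312,0.2,0,0,0,0,0,-0.312,0.2])

```text
t: 25.05
tool_pos: [0.4689, 0.1415, 0.0404]
tool_rot: [0.048, 0.999, -0.0, -0.001]
ft_force: [0.2, -0.8, -0.7]
opening: 0.0294
gripper_force: 42.7
```

Call:
arm_command(steps=[0,0,0,0,0,0,0.43,0,0,0,0,0,0,0.43,0,0,0,0,0,0,0.43,0,0,0,0,0,0.12,0.43,0,0,0,0,0,0.27,0.43])

```text
t: 25.55
tool_pos: [0.4678, 0.1422, 0.1223]
tool_rot: [0.047, 0.999, -0.001, -0.002]
ft_force: [1.4, 0.3, 0.4]
opening: 0.0369
gripper_force: 0.0
```

Call:
arm_command(steps=[0,0,0,0,0,0.15,0,0,0,0,0,0,0.3,0,0,0,0,0,0,0.45,0,0,0,0,0,0,0.6,0,0,0,0,0,0,0.67,0])

```text
t: 26.05
tool_pos: [0.4697, 0.1428, 0.3276]
tool_rot: [0.047, 0.999, 0.001, 0.002]
ft_force: [0.5, -0.1, -0.7]
opening: 0.0003
gripper_force: 0.0
```

```bash
python3 look.py; python3 st.py
python3 - <<'E'
from m import *
o=np.array([508.3,139.8]);c,s=.9952,-.0976
for th in(1.6,1.4,1.2,1.0,.8,.6,.4,.2,0):
    x=101-180*np.cos(th)+4*np.sin(th)+11; z=76+180*np.sin(th)+4*np.cos(th)
    print(th,np.round([o[0]+c*x,o[1]+s*x,z],1))
d=np.load("top0.npz");P=d["P"]
q=P[(P[...,0]>.57)&(P[...,0]<.68)&(P[...,1]>.1)&(P[...,1]<.16)&(P[...,2]>.08)]
for z0 in range(80,300,30):
    k=q[(q[:,2]*1000>z0)&(q[:,2]*1000<z0+30)]
    if len(k): print(z0,len(k),k.mean(0).round(4))
E
```

```text
blue inc [262. 211.] 65 [568.5 186.8  56.6] [566.5 187.8  56.8] (array([568.2, 186.4]), array([35. , 17.6]), 46.2)
blue inc [283. 218.] 171 [548.2 133.6  56.5] [547.4 133.   56.5] (array([547.4, 133.1]), array([24.2, 43.4]), 83.8)
blue inc [306. 220.] 158 [543.2  76.4  56.4] [543.4  76.1  56.5] (array([543.4,  76.2]), array([22.8, 41.9]), 85.4)
blue inc [279. 256.] 72 [454.3 142.4  56.8] [454.3 141.9  56.7] (array([454.3, 142.4]), array([24.9, 14.7]), 89.8)
red inc [303. 252.] 188 [462.8  83.4  56.4] [463.1  82.9  56.4] (array([463.2,  82.9]), array([25.3, 44.4]), 84.6)
top [422. 211.] 280 [ 566.7 -216.9   40.5] [ 566.1 -217.    40.7] (array([ 566.1, -217. ]), array([31.6, 59.3]), 88.1)
itop [262. 210.] 110 [571.1 186.8  56.4] [569.6 188.   56.3] (array([563.9, 191.2]), array([28.6, 35.6]), 89.7)
itop [283. 219.] 294 [546.  134.3  56.3] [547.  134.8  56.2] (array([547.5, 135.2]), array([30.9, 59.8]), 83.9)
itop [306. 220.] 293 [542.7  76.6  56.2] [542.2  77.4  56.3] (array([542.4,  77.5]), array([30.5, 59. ]), 86.1)
itop [303. 253.] 305 [461.6  83.6  56.3] [462.7  84.4  56.2] (array([463.2,  84.4]), array([30.6, 60.2]), 85.7)
itop [279. 258.] 122 [450.7 142.6  56.7] [450.5 143.1  56.5] (array([449.5, 142.8]), array([29.7, 24.4]), 89.7)
26.1 [ 0.295  0.197  0.192  1.559 -0.     0.389] [470.2 142.9 329.1] yaw 174.6 [0.0471 0.9989 0.0011 0.0032] 0.0001 0.0 [-1.72 -1.19  0.94]
1.6 [629.  128.  255.8]
1.4 [593.2 131.5 254.1]
1.2 [558.6 134.9 245.2]
1.0 [526.3 138.  229.6]
0.8 [497.8 140.8 207.9]
0.6 [474.2 143.1 180.9]
0.4 [456.3 144.9 149.8]
0.2 [445.  146.  115.7]
0 [440.6 146.4  80. ]
80 73 [0.6063 0.1294 0.0946]
110 71 [0.608  0.1302 0.1255]
140 83 [0.6097 0.1308 0.1555]
170 85 [0.6111 0.1298 0.1857]
200 97 [0.6127 0.1298 0.215 ]
230 104 [0.6142 0.1306 0.2445]
260 229 [0.618  0.1296 0.2789]
```

Call:
arm_command(steps=[0,0,0,0.1,-0.01,0,0,0,0,0,0.23,-0.02,0,0,0,0,0,0.37,-0.04,0,0,0,0,0,0.5,-0.055,0,0,0,0,0,0.585,-0.055,0,0])

```text
t: 26.6
tool_pos: [0.6465, 0.1253, 0.3224]
tool_rot: [0.048, 0.999, -0.0, -0.0]
ft_force: [0.4, -1.0, 0.3]
opening: 0.0002
gripper_force: 0.0
```

Call:
arm_command(steps=[0,0,0,0,0,0,0,0,0,0,0,0,0,0])

```text
t: 26.8
tool_pos: [0.6449, 0.1261, 0.3225]
tool_rot: [0.047, 0.999, -0.0, -0.0]
ft_force: [0.1, 0.2, 0.2]
opening: 0.0001
gripper_force: 0.0
```

```bash
python3 look.py; python3 st.py;python3 - <<'E'
from m import *
f=grab("scene"); c=f["frame"][60:260,230:430,::-1]; cv2.imwrite("pics/s3.png",cv2.resize(c,None,fx=3,fy=3,interpolation=cv2.INTER_CUBIC))
E
```

```text
top [422. 211.] 283 [ 566.8 -217.    40.8] [ 566.8 -217.1   40.8] (array([ 566.2, -217.4]), array([31.4, 59.1]), 88.7)
26.85 [0.193 0.623 0.817 1.764 0.    0.288] [644.3 126.2 323.4] yaw 174.6 [ 4.710e-02  9.989e-01 -0.000e+00 -1.000e-04] 0.0003 0.0 [ 0.79  0.47 -0.28]
```

View pics/s3.png

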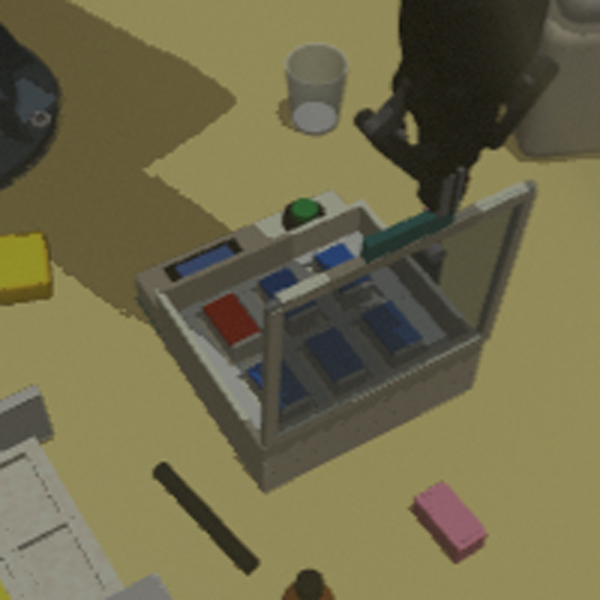

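All six are in their recesses, red included, and the closed gripper is behind the lid's tab. Now I push the lid along its arc.

Call:
arm_command(steps=[0,0,0,0,0,-0.08,0,0,0,0,0,0,-0.16,0,0,0,0,0,0,-0.223,0,0,0,0,0,0,-0.223,0])

```text
t: 27.3
tool_pos: [0.6427, 0.1261, 0.2554]
tool_rot: [0.047, 0.999, -0.0, -0.001]
ft_force: [0.2, -0.5, -0.3]
opening: 0.0001
gripper_force: 0.0
```

Call:
arm_command(steps=[0,0,0,-0.067,0.005,0,0,0,0,0,-0.12,0.012,0,0,0,0,0,-0.173,0.018,-0.006,0,0,0,0,-0.23,0.024,-0.015,0,0,0,0,-0.288,0.029,-0.036,0])

```text
t: 27.8
tool_pos: [0.5579, 0.1351, 0.2481]
tool_rot: [0.047, 0.999, 0.0, 0.002]
ft_force: [1.7, 0.2, 2.6]
opening: -0.0
gripper_force: 1.0
```

Call:
arm_command(steps=[0,0,0,-0.054,0.005,-0.024,0,0,0,0,-0.108,0.01,-0.052,0,0,0,0,-0.157,0.015,-0.085,0,0,0,0,-0.203,0.02,-0.124,0,0,0,0,-0.243,0.024,-0.167,0])

```text
t: 28.3
tool_pos: [0.485, 0.1424, 0.1974]
tool_rot: [0.047, 0.999, 0.001, 0.002]
ft_force: [0.6, -0.1, 1.7]
opening: 0.0004
gripper_force: 0.7
```

```bash
python3 st.py;python3 - <<'E'
from m import *
f=grab("scene"); c=f["frame"][60:260,230:430,::-1]; cv2.imwrite("pics/s4.png",cv2.resize(c,None,fx=3,fy=3,interpolation=cv2.INTER_CUBIC))
E
```

```text
28.3 [ 0.286  0.23  -0.099  1.239  0.     0.379] [485.  142.4 197.4] yaw 174.63 [4.690e-02 9.989e-01 5.000e-04 1.500e-03] 0.0004 0.7094306603539735 [ 0.61 -0.12  1.66]
```

View pics/s4.png

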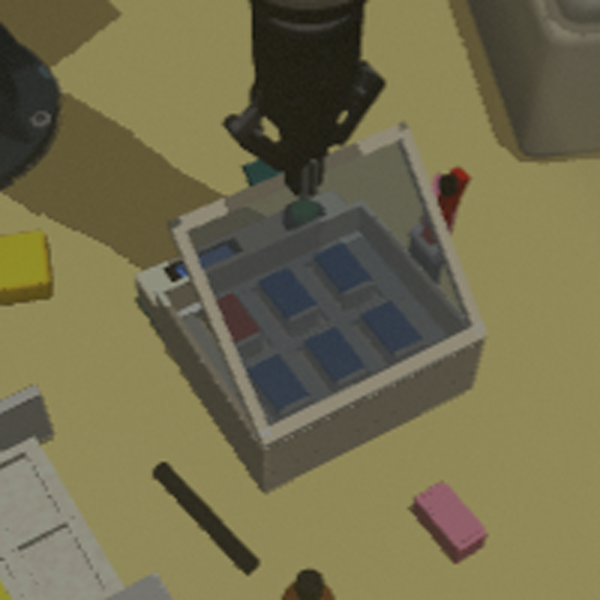

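The lid is about half shut with the cassettes still in place, and the fingers are on its edge at (300,190). I carry on along the arc.

Call:
arm_command(steps=[0,0,0,-0.038,0.003,-0.047,0,0,0,0,-0.07,0.006,-0.097,0,0,0,0,-0.097,0.009,-0.151,0,0,0,0,-0.119,0.012,-0.207,0,0,0,0,-0.135,0.013,-0.264,0])

```text
t: 28.85
tool_pos: [0.4453, 0.1464, 0.1177]
tool_rot: [0.047, 0.999, 0.0, 0.001]
ft_force: [0.3, 1.0, 1.4]
opening: 0.0001
gripper_force: 0.5
```

Call:
arm_command(steps=[0,0,0,-0.01,0.001,-0.06,0,0,0,0,-0.015,0.001,-0.1,0,0,0,0,-0.015,0.001,-0.12,0,0,0,0,-0.015,0.001,-0.128,0,0,0,0,-0.015,0.001,-0.128,0])

```text
t: 29.35
tool_pos: [0.4407, 0.1465, 0.0799]
tool_rot: [0.047, 0.999, 0.0, 0.0]
ft_force: [-9.8, -0.5, 17.4]
opening: 0.0002
gripper_force: 8.6
```

```bash
python3 st.py
```

```text
29.35 [ 0.321  0.227 -0.414  0.929  0.     0.415] [440.7 146.5  79.9] yaw 174.61 [4.700e-02 9.989e-01 3.000e-04 5.000e-04] 0.0002 8.57817948795855 [-9.79 -0.53 17.36]
```

Call:
arm_command(steps=[0,0,0,0,0,0.1,0,0,0,0,0,0,0.25,0,0,0,0,0,0,0.4,0,0,0,0,0,0,0.517,0,0,0,0,0,0,0.517,0])

```text
t: 29.85
tool_pos: [0.4426, 0.147, 0.2389]
tool_rot: [0.047, 0.999, 0.001, 0.004]
ft_force: [0.4, 0.7, -0.8]
opening: 0.0001
gripper_force: 0.0
```

Call:
arm_command(steps=[0,0,0,0.05,0.1,0,0,0,0,0,0.12,0.23,0,0,0,0,0,0.19,0.36,0,0,0,0,0,0.25,0.49,0,0,0,0,0,0.283,0.565,0,0])

```text
t: 30.35
tool_pos: [0.526, 0.3183, 0.2329]
tool_rot: [0.047, 0.999, 0.0, 0.0]
ft_force: [-0.2, 0.1, -0.0]
opening: -0.0002
gripper_force: 0.0
```

```bash
python3 st.py;python3 - <<'E'
from m import *
f=grab("top");P=cloud(f);o=np.array([508.3,139.8]);c,s=.9952,-.0976
def inc(p):
    d=p[...,:2]*1000-o; return np.stack([c*d[...,0]+s*d[...,1],-s*d[...,0]+c*d[...,1],p[...,2]*1000],-1)
Q=inc(P)
m=(abs(Q[...,0])<95)&(abs(Q[...,1])<100)&(Q[...,2]>60)&(Q[...,2]<100)
print("lid z by x",[(x,np.median(Q[...,2][m&(abs(Q[...,0]-x)<6)]).round(1)) for x in(-80,-40,0,40,80)])
for n in("top","scene"):
    f=grab(n);Q=inc(cloud(f)); h=cv2.cvtColor(f["frame"],cv2.COLOR_RGB2HSV)
    m=((h[...,0]<8)|(h[...,0]>174))&(h[...,1]>130)&(Q[...,2]>88)&(Q[...,2]<200)&(abs(Q[...,0])<40)&(Q[...,1]>90)&(Q[...,1]<200)
    print(n,m.sum(),Q[m].min(0).round(),Q[m].max(0).round(), np.polyfit(Q[m][:,2],Q[m][:,1],1) if m.sum()>10 else "")
save(f,"s5")
E
```

```text
30.35 [0.544 0.461 0.318 1.427 0.    0.637] [526.  318.3 232.9] yaw 174.67 [4.650e-02 9.989e-01 1.000e-04 0.000e+00] -0.0002 0.0 [-0.18  0.12 -0.01]
lid z by x [(-80, np.float64(80.0)), (-40, np.float64(79.8)), (0, np.float64(79.9)), (40, np.float64(79.9)), (80, np.float64(79.8))]
top 59 [ -6. 113. 107.] [  6. 143. 168.] [ 0.4224441  67.64205329]
scene 97 [ -7. 113. 100.] [ 10. 144. 169.] [ 0.35855096 79.07457498]
```

View pics/s5.png

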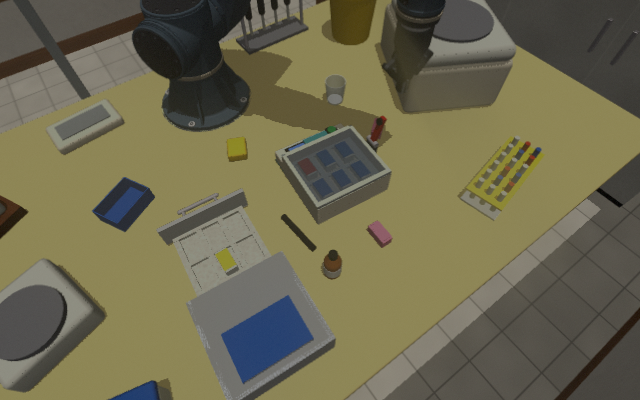

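Call:
arm_command(steps=[0,0,0,0,0,-0.12,0,0,0,0,0,0,-0.24,0,0,0,0,0,0,-0.307,0,0,0,0,0,0,-0.307,0])

```text
t: 30.9
tool_pos: [0.5237, 0.314, 0.1389]
tool_rot: [0.047, 0.999, -0.001, -0.002]
ft_force: [-0.3, -0.4, 0.8]
opening: 0.0003
gripper_force: 0.0
```

Call:
arm_command(steps=[0,0,0,-0.004,-0.04,0,0,0,0,0,-0.008,-0.08,0,0,0,0,0,-0.011,-0.11,0,0,0,0,0,-0.013,-0.138,0,0,0,0,0,-0.016,-0.165,0,0])

```text
t: 31.4
tool_pos: [0.5208, 0.2655, 0.1417]
tool_rot: [0.047, 0.999, 0.0, 0.001]
ft_force: [1.1, 1.6, 1.2]
opening: -0.0
gripper_force: 0.9
```

```bash
python3 st.py
```

```text
31.4 [ 0.471  0.415  0.017  1.172 -0.     0.566] [520.8 265.5 141.7] yaw 174.58 [4.730e-02 9.989e-01 3.000e-04 5.000e-04] -0.0 0.9403671137988567 [1.15 1.65 1.2 ]
```

Call:
arm_command(steps=[0,0,0,-0.002,-0.021,-0.007,0,0,0,0,-0.006,-0.065,-0.026,0,0,0,0,-0.01,-0.102,-0.057,0,0,0,0,-0.011,-0.116,-0.077,0,0,0,0,-0.012,-0.128,-0.097,0])

```text
t: 31.9
tool_pos: [0.5168, 0.2274, 0.1116]
tool_rot: [0.047, 0.999, -0.0, -0.0]
ft_force: [0.6, -0.1, 3.3]
opening: -0.0002
gripper_force: 1.3
```

Call:
arm_command(steps=[0,0,0,-0.001,-0.008,-0.023,0,0,0,0,-0.001,-0.013,-0.047,0,0,0,0,-0.001,-0.013,-0.057,0,0,0,0,-0.001,-0.013,-0.057,0])

```text
t: 32.3
tool_pos: [0.5168, 0.2241, 0.0973]
tool_rot: [0.047, 0.999, 0.0, 0.001]
ft_force: [-15.7, -8.5, 48.2]
opening: -0.0004
gripper_force: 23.9
```

```bash
python3 st.py;python3 - <<'E'
from m import *
f=grab("scene"); c=f["frame"][80:230,260:430,::-1]; cv2.imwrite("pics/s6.png",cv2.resize(c,None,fx=4,fy=4,interpolation=cv2.INTER_CUBIC)[:600])
E
```

```text
32.3 [ 0.409  0.399 -0.124  1.046 -0.     0.503] [516.8 224.1  97.3] yaw 174.62 [4.700e-02 9.989e-01 3.000e-04 1.000e-03] -0.0004 23.90816564206034 [-15.69  -8.54  48.23]
```

View pics/s6.png

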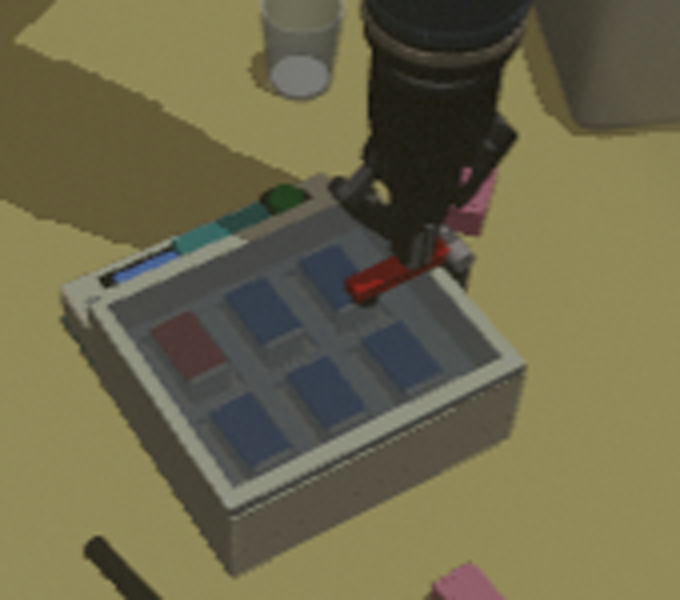

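Call:
arm_command(steps=[0,0,0,0,0,0.06,0,0,0,0,0,0,0.18,0,0,0,0,-0.12,-0.015,0.18,0,0,0,0,-0.26,-0.03,0.18,0,0,0,0,-0.385,-0.047,0.18,0])

```text
t: 32.85
tool_pos: [0.3994, 0.2098, 0.1482]
tool_rot: [0.047, 0.999, 0.0, -0.0]
ft_force: [0.9, 0.9, 1.1]
opening: 0.0
gripper_force: 0.0
```

Call:
arm_command(steps=[0,0,0,0,0,0,0,0,0,0,0,0,0,0])

```text
t: 33.05
tool_pos: [0.4007, 0.2102, 0.1488]
tool_rot: [0.047, 0.999, 0.0, 0.0]
ft_force: [0.2, 0.5, 0.3]
opening: 0.0003
gripper_force: 0.0
```

```bash
python3 st.py;python3 - <<'E'
from m import *
o=np.array([508.3,139.8]);c,s=.9952,-.0976
for n in("top","scene"):
    f=grab(n);P=cloud(f);d=P[...,:2]*1000-o;Q=np.stack([c*d[...,0]+s*d[...,1],-s*d[...,0]+c*d[...,1],P[...,2]*1000],-1)
    m=colors(f["frame"])["red"]&(Q[...,2]>76)&(Q[...,2]<200)&(abs(Q[...,0])<40)&(Q[...,1]>0)&(Q[...,1]<200)
    print(n,m.sum(),Q[m].min(0).round(),Q[m].max(0).round(),np.median(Q[m],0).round(1), np.polyfit(Q[m][:,1],Q[m][:,2],1))
    m=colors(f["frame"])["green"]&(Q[...,2]>40)&(abs(Q[...,0]+114)<25)
    print("btn",m.sum(),np.median(P[m],0).round(4),np.percentile(P[m][:,2],90) if m.any() else 0)
E
```

```text
33.05 [ 0.483  0.149 -0.324  1.097  0.     0.576] [400.7 210.2 148.8] yaw 174.66 [4.660e-02 9.989e-01 2.000e-04 2.000e-04] 0.0003 0.0 [0.25 0.52 0.27]
top 175 [-7. 39. 94.] [  8. 110. 102.] [ 0.2 73.4 97.7] [-9.40520862e-04  9.76632312e+01]
btn 38 [0.411  0.1926 0.1341] 0.6247881961505348
scene 122 [-20.  40.  80.] [  9. 112. 102.] [ 1.1 76.  99.2] [-1.29904351e-02  9.98195452e+01]
btn 46 [0.4014 0.2092 0.0677] 0.0692137094150479
```

Call:
arm_command(steps=[0,0,0,0,0,-0.12,0,0,0,0,0,0,-0.2,0,0,0,0,0,0,-0.25,0,0,0,0,0,0,-0.28,0,0,0,0,0,0,-0.295,0])

```text
t: 33.65
tool_pos: [0.4014, 0.2099, 0.06]
tool_rot: [0.047, 0.999, -0.0, -0.0]
ft_force: [-16.0, -8.9, 59.1]
opening: 0.0002
gripper_force: 29.3
```

Call:
arm_command(steps=[0,0,0,0,0,-0.005,0,0,0,0,0,0,-0.005,0,0,0,0,0,0,-0.005,0])

```text
t: 33.95
tool_pos: [0.4014, 0.2099, 0.0605]
tool_rot: [0.047, 0.999, 0.0, 0.0]
ft_force: [-14.2, -8.2, 36.3]
opening: -0.0002
gripper_force: 18.1
```

Call:
arm_command(steps=[0,0,0,0,0,0.06,0,0,0,0,0,0,0.16,0,0,0,0,0,0,0.3,0,0,0,0,0,0,0.42,0,0,0,0,0,0,0.467,0])

```text
t: 34.45
tool_pos: [0.4028, 0.2107, 0.2029]
tool_rot: [0.047, 0.999, 0.001, 0.002]
ft_force: [0.1, 0.4, -0.1]
opening: 0.0001
gripper_force: 0.0
```

Call:
arm_command(steps=[0,0,0,-0.01,-0.1,0,0,0,0,0,-0.03,-0.24,0,0,0,0,0,-0.05,-0.38,0,0,0,0,0,-0.06,-0.52,0,0,0,0,0,-0.07,-0.66,0,0])

```text
t: 34.95
tool_pos: [0.3803, 0.0104, 0.1997]
tool_rot: [0.047, 0.999, 0.0, 0.001]
ft_force: [0.9, -0.8, -0.0]
opening: -0.0
gripper_force: 0.0
```

Call:
arm_command(steps=[0,0,0,-0.02,-0.14,0,0,0,0,0,-0.03,-0.28,0,0,0,0,0,-0.05,-0.42,0,0,0,0,0,-0.073,-0.56,0,0,0,0,0.008,-0.073,-0.707,0,0])

```text
t: 35.45
tool_pos: [0.3578, -0.2023, 0.1998]
tool_rot: [0.035, 0.999, -0.0, 0.001]
ft_force: [2.1, 0.1, 0.8]
opening: 0.0003
gripper_force: 0.0
```

Call:
arm_command(steps=[0,0,0,0,0,0,0,0,0,0,0,0,0,0])

```text
t: 35.65
tool_pos: [0.3583, -0.2012, 0.1992]
tool_rot: [0.036, 0.999, -0.0, 0.0]
ft_force: [-0.1, 0.1, -1.6]
opening: -0.0001
gripper_force: 0.0
```

```bash
python3 st.py;python3 - <<'E'
from m import *
f=grab("top");P=cloud(f)
m=(P[...,0]>.36)&(P[...,0]<.42)&(P[...,1]>-.28)&(P[...,1]<-.12)&(P[...,2]>.03)&(P[...,2]<.06)
for b in blobs(P,f["frame"],m,10): print("handle",*b)
f=grab("scene");P=cloud(f)
m=(P[...,0]>.36)&(P[...,0]<.42)&(P[...,1]>-.28)&(P[...,1]<-.12)&(P[...,2]>.03)&(P[...,2]<.06)
for b in blobs(P,f["frame"],m,10): print("handle",*b)
m=colors(f["frame"])["green"]&(P[...,2]>.04)&(P[...,1]>.15)&(P[...,1]<.25)&(P[...,0]<.45); print("btn",np.median(P[m],0))
save(f,"s7")
E
```

```text
35.65 [-0.512  0.04  -0.316  1.215  0.    -0.44 ] [ 358.3 -201.2  199.2] yaw 175.89 [ 3.590e-02  9.994e-01 -0.000e+00  2.000e-04] -0.0001 0.0 [-0.1   0.13 -1.65]
handle [420. 280.] 258 [ 393.1 -202.6   49.1] [ 396.3 -202.6   49.1] (array([ 402.4, -202.5]), array([109.9,  34. ]), 89.9)
handle [198. 204.] 212 [ 395. -203.   50.] [ 394.9 -202.8   49.5] (array([ 399. , -202.5]), array([109.5,  22.2]), 85.5)
btn [0.40088564 0.20831634 0.06760001]
```

View pics/s7.png

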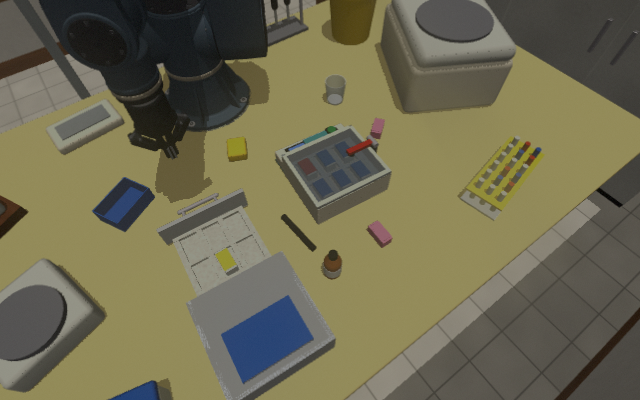

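The lid is shut with the red clamp across it (360,147), the button is up, and the gripper is before the drawer handle. Next I push the drawer in.

Call:
arm_command(steps=[0,0,0,0,0,-0.14,0,0,0,0,0,0,-0.28,0,0,0,0,0,0,-0.42,0,0,0,0,0,0,-0.547,0,0,0,0,0,0,-0.547,0])

```text
t: 36.25
tool_pos: [0.3559, -0.1977, 0.0317]
tool_rot: [0.034, 0.999, 0.001, -0.003]
ft_force: [-0.7, 1.0, 0.8]
opening: -0.0002
gripper_force: 0.0
```

Call:
arm_command(steps=[0,0,0,0.03,-0.002,0,0,0,0,0,0.06,-0.004,0,0,0,0,0,0.11,-0.008,0,0,0,0,0,0.17,-0.012,0,0,0,0,0,0.23,-0.016,0,0])

```text
t: 36.75
tool_pos: [0.4295, -0.2053, 0.0367]
tool_rot: [0.034, 0.999, -0.001, 0.001]
ft_force: [-2.3, -0.4, 0.4]
opening: 0.0001
gripper_force: 1.4
```

Call:
arm_command(steps=[0,0,0,0.06,-0.004,0,0,0,0,0,0.13,-0.009,0,0,0,0,0,0.2,-0.014,0,0,0,0,0,0.27,-0.019,0,0,0,0,0,0.33,-0.023,0,0])

```text
t: 37.25
tool_pos: [0.5288, -0.2121, 0.0368]
tool_rot: [0.034, 0.999, -0.001, 0.001]
ft_force: [-3.2, -1.1, -0.4]
opening: 0.0002
gripper_force: 1.4
```

Call:
arm_command(steps=[0,0,0,0.03,-0.002,0,0,0,0,0,0.06,-0.004,0,0,0,0,0,0.09,-0.006,0,0,0,0,0,0.12,-0.008,0,0])

```text
t: 37.65
tool_pos: [0.5627, -0.2144, 0.0353]
tool_rot: [0.035, 0.999, -0.0, 0.0]
ft_force: [-2.3, -0.3, 1.1]
opening: -0.0001
gripper_force: 1.3
```

```bash
python3 st.py
```

```text
37.65 [-0.364  0.524 -0.094  0.953 -0.    -0.295] [ 562.7 -214.4   35.3] yaw 176.03 [ 3.460e-02  9.994e-01 -1.000e-04  2.000e-04] -0.0001 1.3330094330012798 [-2.29 -0.26  1.08]
```

Call:
arm_command(steps=[0,0,0,0.015,-0.001,0,0,0,0,0,0.03,-0.002,0,0,0,0,0,0.03,-0.002,0,0])

```text
t: 37.95
tool_pos: [0.5693, -0.2147, 0.0344]
tool_rot: [0.035, 0.999, 0.0, -0.002]
ft_force: [-14.6, 1.1, 8.7]
opening: -0.0002
gripper_force: 7.3
```

```bash
python3 st.py
```

```text
37.95 [-0.36   0.54  -0.069  0.965 -0.001 -0.291] [ 569.3 -214.7   34.4] yaw 176.03 [ 3.470e-02  9.994e-01  1.000e-04 -2.000e-03] -0.0002 7.260374799370766 [-14.61   1.12   8.75]
```

Call:
arm_command(steps=[0,0,0,0.01,-0.001,0,0,0,0,0,0.01,-0.001,0,0])

```text
t: 38.15
tool_pos: [0.5696, -0.2147, 0.0339]
tool_rot: [0.035, 0.999, 0.0, -0.004]
ft_force: [-32.3, 2.8, 16.6]
opening: 0.0001
gripper_force: 15.7
```

Call:
arm_command(steps=[0,0,0,-0.04,0.003,0,0,0,0,0,-0.12,0.008,0.02,0,0,0,0,-0.22,0.015,0.1,0,0,0,0,-0.32,0.02,0.25,0,0,0,0,-0.4,0.02,0.4,0])

```text
t: 38.65
tool_pos: [0.4548, -0.2087, 0.1511]
tool_rot: [0.035, 0.999, 0.0, -0.001]
ft_force: [1.7, -1.4, 0.8]
opening: 0.0
gripper_force: 0.0
```

Call:
arm_command(steps=[0,0,0,-0.1,-0.1,0.1,0,0,0,0,-0.2,-0.2,0.1,0,0,0,0,-0.25,-0.3,0.1,0,0,0,0,-0.25,-0.3,0.1,0])

```text
t: 39.05
tool_pos: [0.3801, -0.302, 0.1809]
tool_rot: [0.036, 0.999, -0.001, 0.0]
ft_force: [-0.3, 1.1, -0.5]
opening: 0.0002
gripper_force: 0.0
```

```bash
python3 st.py
python3 - <<'E'
from m import *
f=grab("top");save(f,"t8");P=cloud(f)
m=(P[...,2]>.07)&(P[...,2]<.084)&(P[...,1]>-.36)&(P[...,1]<-.07)&(P[...,0]>.4)&(P[...,0]<.84)
for b in blobs(P,f["frame"],m,40): print("unit/panel",*b)
E
```

```text
39.05 [-6.71e-01  1.97e-01 -1.82e-01  1.19e+00 -1.00e-03 -5.98e-01] [ 380.1 -302.   180.9] yaw 175.84 [ 3.630e-02  9.993e-01 -7.000e-04  4.000e-04] 0.0002 0.0 [-0.33  1.07 -0.46]
unit/panel [426. 155.] 5228 [ 694.5 -223.2   80.1] [ 702.9 -224.6   79.7] (array([ 733.7, -227.4]), array([229.9, 225.6]), 86.3)
```

View pics/t8.png

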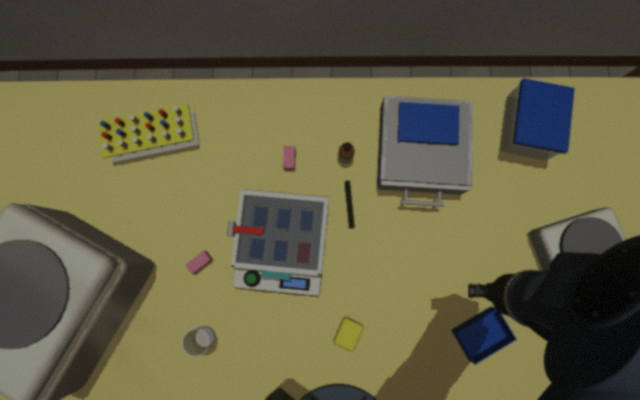

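The drawer is shut at (425,188), the lid is shut with the clamp across it (248,230), and all six cassettes show through it. The bottle (346,152) and pen (350,204) are where they started, so I hand the job in.

```bash
python3 -c "
from cell import r
print(r.sign_off())"
```

```text
the job is handed in; nothing more can be done
None
```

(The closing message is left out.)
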